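Turn the portioning plate over and set the half cheese on it

ROBOT

A 6-joint arm with a two-finger parallel gripper is mounted at the origin on the work surface. World frame = base frame: x ahead of the robot, y to its left, z up, the work surface at z = 0. Lengths are in m, angles in rad, forces in N, time in s.
With the tool pointing down it reaches from about 0.25 to 0.775 m from the base axis. Payload 4 kg.
Tool frame: the origin (TCP) lies on the centre line of the jaws, within the pads' length; the fingertips stand 19 mm ahead of it and the grasp point (between the pads) is the TCP; x points along the fingers, z is the direction in which the jaws open and shut, and the axes are right-handed (so a half turn about x gives the same grasp; the last joint's range is limited). The gripper opens to 94 mm and grips with 3 to 60 N. Pads are 16 mm wide; open, the fingers measure 119 mm over their backs; the gripper's body (75 mm by 177 mm) begins 78 mm behind the grasp point.
Start: joints at [1.027, 0.087, 1.371, -0, 1.684, -0.103], TCP at [0.235, 0.497, 0.225] pointing down, gripper open.
Joint ranges: [-3.1, 3.1], [-0.76, 2.03], [0.27, 2.55], [-1.08, 4.22], [0.17, 2.65], [-2.57, 2.57]. Speed limits (rad/s): [2.79, 2.79, 3.14, 3.14, 3.14, 3.14].

INTERFACE

Orientations are given as [roll, pitch, yaw] about the fixed x, y, z axes, in that order (R = Rz(yaw) Ry(pitch) Rx(roll)).
In Python, from bench import robot, snapshot, camera_params gives the robot as it stands.
- The arm moves only by the tool step_arm, never from a script. Its argument "motion" is text: rows parted by semicolons, each of 7 numbers parted by spaces: the opening in per cent of the stroke, from 0 (shut) to 100 (fully open), then the shift along the tool's x, y, z in cm, then the turn, a rotation vector about the tool's x, y, z in rad. A call has 1 to 20 rows; each row shifts and turns the commanded pose from where the row before left it, along the tool's axes as they then stand; what a row does not reach is not made up. A row lasts 1/12 s, in which the tool goes at most 41.7 mm and 7.16 degrees, less where a joint would pass 70% of its speed; a pose out of reach is approached as far as the arm can. A call with a gripper value outside its range is refused whole. The fingers move at their own pace and stop on an object; the grip force is fixed at half the most. Time passes only in rows, so rows that do not move let the fingers close. It gives the time, the measured TCP pose, the force and the opening at its end, in the units of the state.
- robot.get_obs(): the state, without advancing time (a new reading comes with each control period).
- snapshot(name): name is "scene" or "top" or "wrist"; returns the picture (420x560x3 uint8, red, green, blue); there is no depth.
- camera_params(name): a dict with "fx", "fy", "cx", "cy" (pixels), "R" (3x3) and "t" (3): a world point X has camera coordinates R X + t. Camera axes: x right, y down, z forward; pixel columns grow to the right and rows downward; lengths in m; the calibration is good to about 2 mm. A picture is of the moment at which its call begins: read the wrist's pose just before it. camera_params takes no time and is no camera call; for the wrist camera it gives the pose at the moment of the call.
- robot.close_job(): hands the job in, once; it reports no verdict.
The state is a dict: "time": time; "joint_positions": joint angles; "qvel": joint speeds; "joint_torque": joint torques, N m; "tool_pos": TCP position; "ee_rot": TCP orientation; "wrist_force": force on the tool from outside, world axes, zero at the start; "wrist_torque": the same for the moment, N m; "width": finger opening in m.
Only numpy, scipy, OpenCV 4.12 (cv2) and the standard library are available. Lean on these libraries where they do the work, as an engineer would, in place of code of your own. Each camera call takes 0.05 s, during which the arm holds its last target.

TASK

We go over to cutting wedges: lift the white portioning plate off its stand, turn it over so that the star-shaped grooves face up, and lower it back fully home and flat on the stand's two pins, set down and not dropped. Then set the half cheese flat in the middle of the plate, with the middle of its cut face over the point where the grooves meet. You may park the plate in the draining rack to change grip; leave the whole cheese, the pan and the knife where they are.

Things in the scene. Friction and masses are not known exactly. Their poses are not given: they have to be found in the camera images.
- plate: Reversible portioning plate, white plastic, 180 (x) x 120 (y) x 12 mm (z), 0.28 kg, a fixed round steel bar handle along each long side. Origin in its middle, half-way through the thickness. The +z face has seven parallel grooves (along y, 25 mm apart) and is up at the start; the -z face has a star of four grooves crossing in its middle. Seated, its middle is 61 mm above the table.
- plate_end (a point): Middle of the plate's +x edge (90 mm from its origin). Four 15 mm through holes, at x = 65 and -45 mm, y = +38 and -38 mm in the plate's frame, fit the pins with either face up, but only with this end at the fence: turn the plate over about its long (x) axis.
- handle_a (a point): Middle of the handle bar on the plate's +y side: round bar 14 mm thick, parallel to the plate's x, centre line 100 mm from the plate's origin, from x = -70 to 70 mm, a 14 mm leg at each end; 33 mm free between bar and plate edge.
- handle_b (a point): Middle of the like handle bar on the plate's -y side, 100 mm from the plate's origin.
- radial_face (a point): Point in the middle of the plate's star-grooved face, 6 mm from the plate's origin on its -z side.
- stand: Fixed stainless portioning stand, a box 176 (x) x 104 (y) mm on rubber feet, flat top at z = 55 mm. Origin on the table under its middle. The seated plate lies centred on it, plate x along stand x, handles overhanging both long sides. Two pins at (65, 38) and (-45, -38) mm, 12 mm thick, 10 mm high, the upper half tapering to 6 mm.
- stand_seat (a point): Middle of the stand's flat top (55 mm above the stand's origin).
- fence (a point): Middle of the upper inner edge of the stop fence, a 4 mm steel upstand across the stand's +x end, 104 mm wide: inner face at x = 96 mm, top at z = 90 mm (23 mm above the seated plate).
- rack: Fixed draining rack: grey tray 190 (x) x 120 (y) x 8 mm with four upright steel wire loops (5 mm wire) at y = -39, -13, 13 and 39 mm, each from x = -60 to 60 mm, 85 mm high: three slots along x, 21 mm clear. Origin on the table under its middle. A plate stands in a slot on one handle, within about 8 degrees of upright, its upper handle's centre line about 215 mm above the table.
- rack_slot (a point): Middle of the floor of the rack's centre slot (tray's upper face, z = 8 mm); the slot runs along the rack's x.
- half_cheese: Half of a small round yellow cheese lying on a flat face: half disc of radius 50 mm, 50 mm high, 0.22 kg. Origin at the underside, under the middle of the flat cut face (100 mm wide, at x = 0, facing -x); the cheese reaches from x = 0 to x = 50 mm and y = -50 to 50 mm.
- whole_cheese: Bystander: whole small cheese, 116 mm across, 72 mm high, origin at the underside centre.
- pan: Bystander: empty steel pan, 170 mm across, 70 mm high, two loop handles at its sides, origin at the underside centre.
- knife: Bystander: two-handled cheese knife lying flat, 340 mm long, 28 mm high, origin under its middle.
Mind the look-alikes: they are no part of the job. Of the things like the half_cheese, leave any that is grey, purple or turquoise; of the rest the larger one is meant.

How it is judged:
On the way:
1. the plate lies seated on the pins with the star-grooved face up (z of radial_face in the frame of stand between 0.0645 and 0.0695 m and horizontal distance between plate and stand_seat below 0.004 m and angle between the x axis of plate and the x axis of stand, either way round below 0.05 rad and angle between the z axis of plate and the z axis of stand, either way round below 0.025 rad), for 0.3 s.
At the end, for the whole second after the job is handed in: Plate star face up, flat on the stand (2.5 mm in height, 4 mm sideways, 0.05 rad yaw, 0.025 rad tilt); half cheese flat on it, the middle of its cut face's lower edge within 15 mm of where the grooves meet; both released and at rest (all of step 1 and distance between half_cheese and radial_face below 0.015 m and angle between half_cheese's own z axis and vertical below 0.08 rad and linear speed of each of plate, half_cheese below 0.02 m/s); the robot touches nothing.
It fails at once if the whole cheese, the pan or the knife is moved more than 20 mm (distance of any of whole_cheese, pan, knife from where it was at the start of the episode above 0.02 m).
It fails at once if the turned plate is dropped or slammed on the stand (faster than 0.3 m/s within 20 mm of its seat) (angle between plate's own z axis and vertical above 2.6 rad and distance between stand and radial_face below 0.09 m and linear speed of plate above 0.3 m/s).
It also fails if it takes over 69 s, if anything falls off the work surface, if the arm or the gripper's body presses on something with over 40 N, if the wrist force passes 120 N, or if a joint passes its speed limit or range.

## Working session

There is one attempt and no reset: what is moved stays moved. The work goes in short steps, Python scripts to look and compute and a tool call to move; the robot and the scene stay as the last step left them, time stands still between calls to the robot, and variables do not carry over. Pictures are saved under pics/ and viewed, and the job is handed in when it is done.

Besides the shell and the picture viewer there is one more tool, called after "Call:" as name(argument=value, ...), one argument or row to a line, values as JSON. step_arm: Moves the arm, as the interface text tells. Its arguments: {"type":"object","properties":{"motion":{"type":"string"}},"required":["motion"]}

```bash
ls; mkdir -p pics; python3 - <<'E'
from bench import robot,snapshot,camera_params
import cv2,numpy as np
o=robot.get_obs();print({k:np.round(v,3).tolist() for k,v in o.items()})
for n in ("scene","top","wrist"):
    p=camera_params(n);print(n,{k:np.round(v,4).tolist() for k,v in p.items()})
    cv2.imwrite(f"pics/{n}0.png",snapshot(n)[:,:,::-1])
E
```

```text
pics
{'time': 0.0, 'joint_positions': [1.027, 0.088, 1.372, 0.0, 1.684, -0.103], 'qvel': [0.002, 0.0, 0.001, -0.001, 0.002, 0.0], 'joint_torque': [0.001, -34.018, -30.243, 0.072, 0.033, -0.0], 'tool_pos': [0.234, 0.497, 0.223], 'ee_rot': [3.031, 1.569, -2.123], 'wrist_force': [0.61, -0.587, -0.297], 'wrist_torque': [0.024, 0.012, -0.013], 'width': 0.094}
scene {'fx': 394.1227, 'fy': 394.1227, 'cx': 280.5755, 'cy': 210.8066, 'R': [[-0.8181, 0.575, 0.0092], [0.3838, 0.5578, -0.7359], [-0.4283, -0.5985, -0.6771]], 't': [0.5837, -0.1211, 1.336]}
top {'fx': 422.1584, 'fy': 422.1584, 'cx': 281.9173, 'cy': 205.9393, 'R': [[-0.0019, -0.9998, -0.0203], [-0.9914, 0.0046, -0.1312], [0.1312, 0.0198, -0.9912]], 't': [-0.0946, 0.6258, 1.0877]}
wrist {'fx': 336.6452, 'fy': 336.6452, 'cx': 283.5752, 'cy': 208.2492, 'R': [[0.4265, 0.9045, -0.0022], [0.8765, -0.4127, 0.248], [0.2234, -0.1077, -0.9688]], 't': [-0.5483, -0.0256, 0.3893]}
```

View pics/scene0.png

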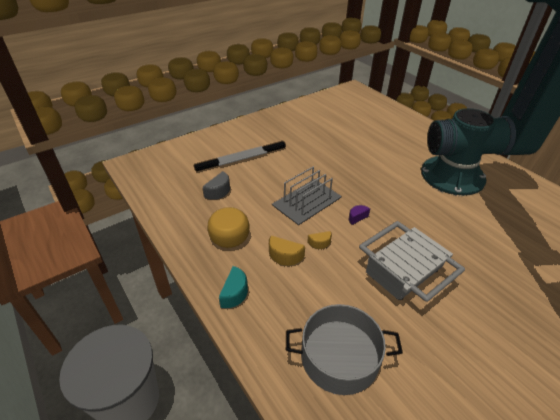

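View pics/top0.png

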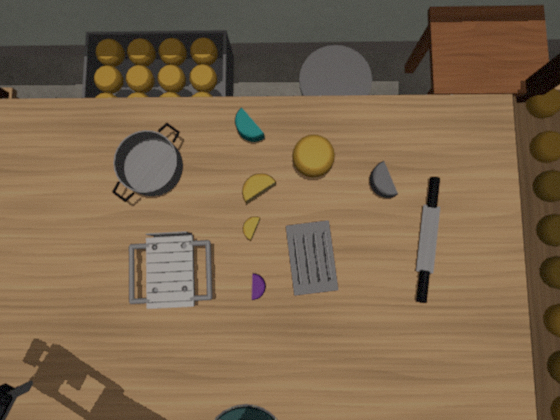

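View pics/wrist0.png

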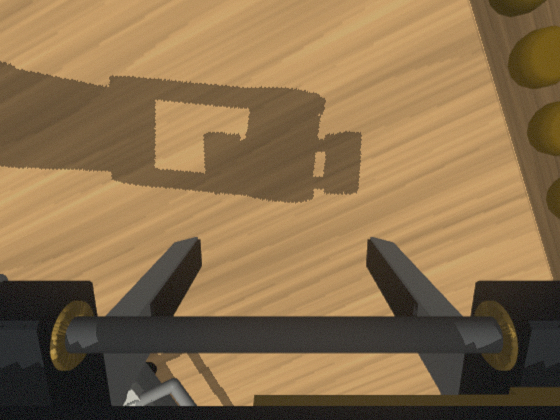

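```bash
python3 - <<'E'
import cv2
a=cv2.imread("pics/top0.png");s=cv2.imread("pics/scene0.png")
cv2.imwrite("pics/c1.png",cv2.resize(a[150:325,115:350],None,fx=3.4,fy=3.4,interpolation=cv2.INTER_CUBIC))
cv2.imwrite("pics/c2.png",cv2.resize(s[165:305,250:480],None,fx=3.4,fy=3.4,interpolation=cv2.INTER_CUBIC))
E
```

```text
(no output)
```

View pics/c1.png

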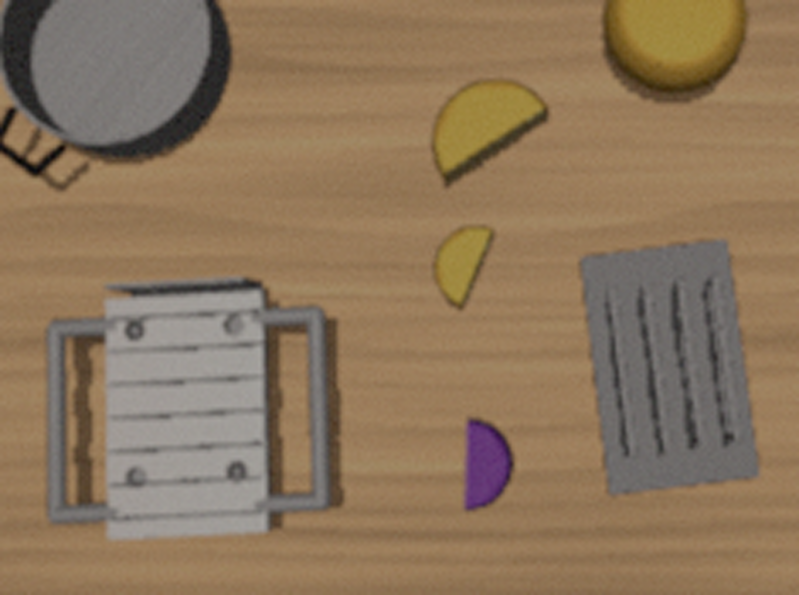

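View pics/c2.png

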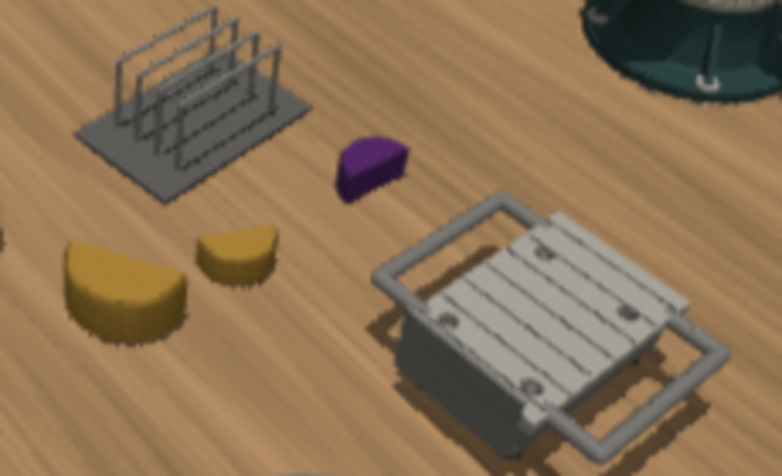

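```bash
cat > h.py <<'E'
import cv2,numpy as np
from bench import robot,snapshot,camera_params
from scipy.spatial.transform import Rotation as Ro
def ray(n,uv,z,p=None):
    p=p or camera_params(n);R=np.array(p['R']);t=np.array(p['t'])
    uv=np.atleast_2d(np.asarray(uv,float))
    d=np.c_[(uv[:,0]-p['cx'])/p['fx'],(uv[:,1]-p['cy'])/p['fy'],np.ones(len(uv))]@R
    c=-R.T@t
    return c+d*((z-c[2])/d[:,2])[:,None]
def proj(n,X,p=None):
    p=p or camera_params(n);X=np.atleast_2d(X)@np.array(p['R']).T+np.array(p['t'])
    return np.c_[X[:,0]/X[:,2]*p['fx']+p['cx'],X[:,1]/X[:,2]*p['fy']+p['cy']]
def blobs(m,amin=100):
    cs,_=cv2.findContours(m.astype(np.uint8),cv2.RETR_EXTERNAL,cv2.CHAIN_APPROX_NONE)
    return [c for c in cs if cv2.contourArea(c)>amin]
E
python3 - <<'E'
from h import *
a=cv2.imread("pics/top0.png");h=cv2.cvtColor(a,cv2.COLOR_BGR2HSV).astype(int)
H,S,V=h[...,0],h[...,1],h[...,2]
print("plate px",h[265,165],"handle",h[260,133],"yellow",h[185,256],"tray",h[287,300],"wood",h[330,300])
white=(S<45)&(V>135); white[:, :100]=0
for c in blobs(white,400):
    r=cv2.minAreaRect(c); b=cv2.boxPoints(r); print("white",np.round(r[0],1),np.round(r[1],1),r[2]); W=ray("top",b,.067);print(W.round(4).tolist(), ray("top",r[0],.067).round(4))
yel=(S>140)&(H>18)&(H<32)
yel[:120]=0
for c in blobs(yel,60):
    r=cv2.minAreaRect(c); print("yel",np.round(r[0],1),np.round(r[1],1),r[2],cv2.contourArea(c))
gray=(S<40)&(V>60)&(V<130); gray[:210]=0;gray[:,:270]=0;gray[:,350:]=0
gray=cv2.morphologyEx(gray.astype(np.uint8),cv2.MORPH_CLOSE,np.ones((5,5)))
for c in blobs(gray,1000):
    r=cv2.minAreaRect(c); b=cv2.boxPoints(r);W=ray("top",b,.008);print("tray",W.round(4).tolist(),W.mean(0))
E
```

```text
plate px [ 19  13 159] handle [ 5 18 84] yellow [ 23 158 158] tray [ 12  12 108] wood [ 16 107 148]
white [169. 272.] [72. 46.] 90.0
[[0.5447, 0.2565, 0.067], [0.5443, 0.1363, 0.067], [0.3617, 0.1316, 0.067], [0.3617, 0.2491, 0.067]] [[0.4521 0.1933 0.067 ]]
yel [555.  407.5] [ 8. 23.] 0.0 126.0
yel [553.  366.5] [31. 12.] 90.0 216.0
yel [551. 320.] [32. 16.] 90.0 334.0
yel [549. 272.] [32. 20.] 90.0 450.0
yel [249.3 226.3] [12.3 23.8] 22.61986541748047 203.0
yel [547.5 229.5] [31. 23.] 90.0 539.0
yel [255.3 184.2] [18.6 36. ] 55.17551040649414 465.5
yel [545.5 185.5] [27. 31.] -0.0 632.5
yel [313.5 155.5] [41. 41.] 90.0 1291.0
yel [544.5 146. ] [29. 32.] 0.0 707.5
tray [[0.5756, -0.1055, 0.008], [0.59, -0.2235, 0.008], [0.4043, -0.2435, 0.008], [0.3902, -0.1281, 0.008]] [ 0.49002725 -0.17516479  0.008     ]
```

```bash
python3 - <<'E'
from h import *
a=cv2.imread("pics/top0.png")
px=np.array([[134,328],[233,323],[136,476],[237,470]])/3.4+[115,150]
loc=np.array([[65,38],[65,-38],[-45,38],[-45,-38]])/1000
W=ray("top",px,.067)[:,:2]
c=W.mean(0);l=loc.mean(0);A=(loc-l).T@(W-c);th=np.arctan2(A[0,1]-A[1,0],A[0,0]+A[1,1])
R=np.array([[np.cos(th),-np.sin(th)],[np.sin(th),np.cos(th)]])
o=c-R@l;print("plate",o,"yaw",th,"res",(W-(o+loc@R.T)).round(4).tolist())
print("handle_b",o+R@[0,-.1],"handle_a",o+R@[0,.1])
# handle bars check: dark gray pix
h=cv2.cvtColor(a,cv2.COLOR_BGR2HSV)
for y in (255,265,275,285): print(y,[(x,h[y,x].tolist()[1:]) for x in list(range(127,141))+list(range(203,217))])
p=camera_params("wrist");R=np.array(p['R']);print("wcam pos",-R.T@p['t'],"fwd",R[2])
E
```

```text
plate [0.45412916 0.19210568] yaw 0.05339541140625294 res [[0.0005, -0.0001], [0.0001, 0.0001], [-0.0005, 0.0001], [-0.0001, -0.0002]]
handle_b [0.45946616 0.0922482 ] handle_a [0.44879215 0.29196316]
255 [(127, [108, 153]), (128, [91, 134]), (129, [35, 123]), (130, [12, 126]), (131, [13, 120]), (132, [7, 106]), (133, [24, 86]), (134, [99, 131]), (135, [105, 153]), (136, [104, 128]), (137, [107, 95]), (138, [118, 95]), (139, [123, 89]), (140, [116, 92]), (203, [103, 153]), (204, [108, 149]), (205, [76, 131]), (206, [21, 110]), (207, [8, 123]), (208, [8, 122]), (209, [12, 110]), (210, [21, 85]), (211, [78, 85]), (212, [120, 87]), (213, [105, 97]), (214, [110, 134]), (215, [109, 152]), (216, [106, 154])]
265 [(127, [106, 156]), (128, [92, 142]), (129, [40, 122]), (130, [8, 125]), (131, [10, 125]), (132, [10, 107]), (133, [12, 87]), (134, [87, 114]), (135, [106, 147]), (136, [109, 131]), (137, [109, 101]), (138, [115, 93]), (139, [121, 93]), (140, [111, 101]), (203, [104, 160]), (204, [102, 160]), (205, [97, 137]), (206, [42, 114]), (207, [15, 121]), (208, [13, 122]), (209, [9, 114]), (
[... 537 characters left out ...]
49, 84]), (212, [114, 87]), (213, [127, 86]), (214, [117, 94]), (215, [106, 140]), (216, [107, 155])]
285 [(127, [109, 145]), (128, [93, 131]), (129, [38, 114]), (130, [9, 120]), (131, [9, 119]), (132, [12, 108]), (133, [17, 90]), (134, [78, 108]), (135, [106, 137]), (136, [111, 122]), (137, [125, 86]), (138, [120, 85]), (139, [123, 81]), (140, [121, 82]), (203, [102, 158]), (204, [102, 160]), (205, [105, 158]), (206, [71, 132]), (207, [14, 113]), (208, [10, 128]), (209, [12, 123]), (210, [14, 108]), (211, [32, 87]), (212, [99, 88]), (213, [125, 92]), (214, [120, 100]), (215, [105, 141]), (216, [103, 158])]
wcam pos [0.16933294 0.5273403  0.38243045] fwd [ 0.22353783 -0.10746638 -0.96875271]
```

```bash
python3 - <<'E'
from h import *
o=robot.get_obs();q=o['joint_positions']
T=Ro.from_euler('xyz',o['ee_rot']).as_matrix();print("tool R\n",T.round(3))
z=Ro.from_euler
M=(z('z',q[0])*z('y',q[1]+q[2])*z('z',q[3])*z('y',q[4])*z('z',q[5])).as_matrix();print("flange guess\n",M.round(3)); print((M.T@T).round(3))
print(proj("top",[.4595,.0922,.061]))
E
```

```text
tool R
 [[-0.001 -0.904  0.427]
 [-0.001  0.427  0.904]
 [-1.     0.    -0.002]]
flange guess
 [[-0.427 -0.904 -0.001]
 [-0.904  0.427 -0.001]
 [ 0.002  0.    -1.   ]]
[[-0. -0. -1.]
 [ 0.  1. -0.]
 [ 1. -0. -0.]]
[[208.71478402 268.99225247]]
```

```bash
cat >> h.py <<'E'
C=np.array([[0,0,-1],[0,1,0],[1,0,0.]])
def Rt(tilt,yaw=0.,flip=1):
    # tool x: down, tilted toward plate +y by tilt (rad); tool z = flip * (jaw, ~+y)
    x=np.array([0,np.sin(tilt),-np.cos(tilt)]);z=flip*np.array([0,np.cos(tilt),np.sin(tilt)])
    return Ro.from_euler('z',yaw).as_matrix()@np.c_[x,np.cross(z,x),z]
def wrist(R,q1,q23):
    F=R@C.T
    W=(Ro.from_euler('z',q1)*Ro.from_euler('y',q23)).as_matrix().T@F
    q5=np.arctan2(np.hypot(W[0,2],W[1,2]),W[2,2]);q4=np.arctan2(W[1,2],W[0,2]);q6=np.arctan2(W[2,1],-W[2,0])
    return np.array([q4,q5,q6])
E
python3 - <<'E'
from h import *
for tilt in (-90,-60,-45,0,45,60,90):
  for f in (1,-1):
    print(tilt,f,*[wrist(Rt(np.radians(tilt),.05,f),q1,q23).round(2) for q1,q23 in ((.1,1.4),(-.4,1.4),(.6,1.4),(.1,1.1))])
E
```

```text
-90 1 [-1.58  1.62 -1.74] [-1.49  1.13 -1.76] [-1.67  2.11 -1.77] [-1.59  1.62 -2.04]
-90 -1 [-1.58  1.62  1.4 ] [-1.49  1.13  1.38] [-1.67  2.11  1.37] [-1.59  1.62  1.1 ]
-60 1 [-1.06  1.7  -1.69] [-0.95  1.28 -1.96] [-1.06  2.13 -1.44] [-1.11  1.84 -1.97]
-60 -1 [-1.06  1.7   1.45] [-0.95  1.28  1.18] [-1.06  2.13  1.7 ] [-1.11  1.84  1.18]
-45 1 [-0.8   1.73 -1.66] [-0.7   1.39 -2.02] [-0.76  2.08 -1.29] [-0.86  1.93 -1.88]
-45 -1 [-0.8   1.73  1.48] [-0.7   1.39  1.13] [-0.76  2.08  1.85] [-0.86  1.93  1.26]
0 1 [ 0.    1.74 -1.52] [ 0.    1.74 -2.02] [-0.    1.74 -1.02] [ 0.    2.04 -1.52]
0 -1 [0.   1.74 1.62] [0.   1.74 1.12] [-0.    1.74  2.12] [0.   2.04 1.62]
45 1 [ 0.79  1.66 -1.41] [ 0.78  2.01 -1.77] [ 0.67  1.32 -1.05] [ 0.83  1.86 -1.19]
45 -1 [0.79 1.66 1.73] [0.78 2.01 1.37] [0.67 1.32 2.09] [0.83 1.86 1.95]
60 1 [ 1.05  1.61 -1.4 ] [ 1.07  2.04 -1.65] [ 0.91  1.2  -1.12] [ 1.08  1.76 -1.13]
60 -1 [1.05 1.61 1.74] [1.07 2.04 1.5 ] [0.91 1.2  2.02] [1.08 1.76 2.01]
90 1 [ 1.56  1.52 -1.4 ] [ 1.65  2.01 -1.38] [ 1.47  1.03 -1.37] [ 1.55  1.53 -1.1 ]
90 -1 [1.56 1.52 1.74] [1.65 2.01 1.76] [1.47 1.03 1.77] [1.55 1.53 2.04]
```

```bash
cat >> h.py <<'E'
def pose():
    o=robot.get_obs();return np.array(o['tool_pos']),Ro.from_euler('xyz',o['ee_rot']).as_matrix(),o
def plan(p1,R1,n,p0=None,R0=None):
    if p0 is None: p0,R0,_=pose()
    w=Ro.from_matrix(R0.T@R1).as_rotvec()/n;r=Ro.from_rotvec(w).as_matrix()
    S=sum(np.linalg.matrix_power(r,k) for k in range(n))
    d=np.linalg.solve(S,R0.T@(np.asarray(p1)-p0))
    row=[round(v,2) for v in d*100]+[round(v,4) for v in w]
    print(n,"x row:",*row,"| shift/row mm",round(np.linalg.norm(d)*1e3,1),"turn",round(np.linalg.norm(w),3))
    p,R=np.array(p0),R0
    for k in range(n):
        p=p+R@np.array(row[:3])/100;R=R@Ro.from_rotvec(row[3:]).as_matrix()
    return p,R
E
python3 - <<'E'
from h import *
y=.053
p,R=plan([.4593,.03,.25],Rt(0,y),14)
print(p)
t=Rt(np.radians(45),y)
H=np.array([.4595,.0922,.061])
p,R=plan(H-.12*t[:,0],t,10,p,R);print(p)
E
```

```text
14 x row: -0.19 -2.29 -2.95 -0.0353 -0.0001 -0.0 | shift/row mm 37.5 turn 0.035
[0.45903378 0.03079452 0.25044411]
10 x row: 0.92 -0.04 -0.6 0.0 -0.0785 -0.0001 | shift/row mm 11.0 turn 0.079
[0.46428641 0.00718411 0.14607003]
```

Call:
step_arm(
  motion="45 -0.2 -2.3 -2.95 -0.0353 0 0;45 -0.2 -2.3 -2.95 -0.0353 0 0;45 -0.2 -2.3 -2.95 -0.0353 0 0;45 -0.2 -2.3 -2.95 -0.0353 0 0;45 -0.2 -2.3 -2.95 -0.0353 0 0;45 -0.2 -2.3 -2.95 -0.0353 0 0;45 -0.2 -2.3 -2.95 -0.0353 0 0;45 -0.2 -2.3 -2.95 -0.0353 0 0;45 -0.2 -2.3 -2.95 -0.0353 0 0;45 -0.2 -2.3 -2.95 -0.0353 0 0;45 -0.2 -2.3 -2.95 -0.0353 0 0;45 -0.2 -2.3 -2.95 -0.0353 0 0;45 -0.2 -2.3 -2.95 -0.0353 0 0;45 -0.2 -2.3 -2.95 -0.0353 0 0;45 0 0 0 0 0 0",
)

```text
time: 1.4
tool_pos: [0.4632, 0.026, 0.2515]
ee_rot: [3.07, 1.568, -1.595]
wrist_force: [-1.0, -0.8, 0.2]
width: 0.0425
```

Call:
step_arm(
  motion="45 0.9 0 -0.6 0 -0.0785 0;45 0.9 0 -0.6 0 -0.0785 0;45 0.9 0 -0.6 0 -0.0785 0;45 0.9 0 -0.6 0 -0.0785 0;45 0.9 0 -0.6 0 -0.0785 0;45 0.9 0 -0.6 0 -0.0785 0;45 0.9 0 -0.6 0 -0.0785 0;45 0.9 0 -0.6 0 -0.0785 0;45 0.9 0 -0.6 0 -0.0785 0;45 0.9 0 -0.6 0 -0.0785 0;45 0 0 0 0 0 0;45 0 0 0 0 0 0",
)

```text
time: 2.4
tool_pos: [0.4612, 0.0066, 0.1488]
ee_rot: [0.005, 0.785, 1.627]
wrist_force: [-1.1, -0.1, -0.2]
width: 0.0426
```

```bash
python3 - <<'E'
from h import *
p,R,o=pose();print(o['joint_positions'].round(3) if hasattr(o['joint_positions'],'round') else o['joint_positions'])
q=np.array(o['joint_positions']);print(wrist(R,q[0],q[1]+q[2]))
cv2.imwrite("pics/w1.png",snapshot("wrist")[:,:,::-1])
cv2.imwrite("pics/t1.png",snapshot("top")[:,:,::-1])
t=Rt(np.radians(45),.053);H=np.array([.4595,.0922,.061])
print("TCP rel handle in tool axes",R.T@(H-p)); plan(H,t,6)
print(proj("wrist",[H,[.4541,.1921,.067]]))
E
```

```text
[-0.555  0.135  1.671  0.638  1.803 -2.178]
[ 0.63779915  1.80345582 -2.17792593]
TCP rel handle in tool axes [ 0.12255765 -0.00318339 -0.00165532]
6 x row: 2.07 -0.03 -0.05 0.0003 -0.0004 0.0 | shift/row mm 20.7 turn 0.0
[[281.94970512 209.85748304]
 [353.07747495 194.21659381]]
```

View pics/w1.png

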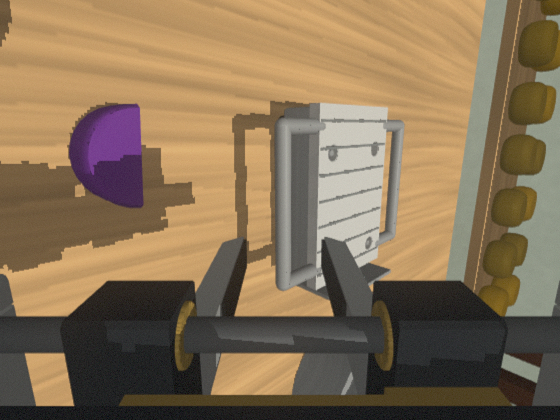

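```bash
python3 - <<'E'
from h import *
p,R,o=pose()
D=[([1.027,.088,1.372,0,1.684,-.103],[.234,.497,.223],[3.031,1.569,-2.123]),(list(o['joint_positions']),list(p),list(o['ee_rot']))]
def rows(q):
    b=Ro.from_euler('z',q[0]).as_matrix()
    c=b@Ro.from_euler('y',q[1]).as_matrix();e=b@Ro.from_euler('y',q[1]+q[2]).as_matrix()
    return b,c,e
A=[];B=[]
for q,pp,e in D:
    b,c,f=rows(q);T=Ro.from_euler('xyz',e).as_matrix()
    A.append(np.c_[[0,0,1],c[:,2],f[:,2],T[:,0]]);B.append(pp)
A=np.vstack(A);B=np.hstack(B);x,res,rk,sv=np.linalg.lstsq(A,B,rcond=None);print(x,A@x-B,sv)
E
```

```text
[0.29635922 0.28160864 0.531432   0.41925112] [ 0.05168092 -0.02447691 -0.00661196 -0.00613565 -0.00304219  0.00661196] [2.37570073 1.4326999  0.5501429  0.02756525]
```

Call:
step_arm(
  motion="45 2.05 0 -0.03 0 0 0;45 2.05 0 -0.03 0 0 0;45 2.05 0 -0.03 0 0 0;45 2.05 0 -0.03 0 0 0;45 2.05 0 -0.03 0 0 0;45 2.05 0 -0.03 0 0 0;45 0 0 0 0 0 0;45 0 0 0 0 0 0",
)

```text
time: 3.17
tool_pos: [0.4573, 0.0928, 0.0628]
ee_rot: [-0.002, 0.787, 1.625]
wrist_force: [0.3, -0.1, 0.0]
width: 0.0424
```

```bash
python3 - <<'E'
from h import *
p,R,o=pose();print(p,np.round(o['joint_positions'],3),np.round(o['wrist_force'],2))
H=np.array([.4595,.0922,.061]);print(R.T@(H-p))
cv2.imwrite("pics/w2.png",snapshot("wrist")[:,:,::-1])
E
```

```text
[0.45731804 0.09275501 0.06283451] [-0.407  0.165  1.831  0.684  1.565 -2.19 ] [ 0.34 -0.07  0.05]
[ 0.00082408 -0.0021443  -0.00177688]
```

View pics/w2.png

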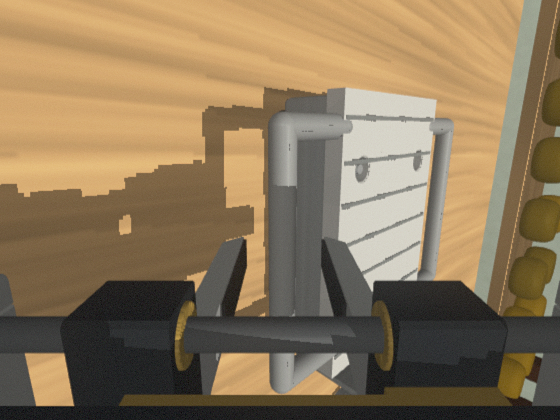

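Call:
step_arm(
  motion="0 0.1 0 -0.15 0 0 0;0 0 0 0 0 0 0;0 0 0 0 0 0 0;0 0 0 0 0 0 0;0 0 0 0 0 0 0;0 0 0 0 0 0 0;0 0 0 0 0 0 0;0 0 0 0 0 0 0",
)

```text
time: 3.88
tool_pos: [0.4577, 0.0917, 0.0605]
ee_rot: [-0.001, 0.785, 1.623]
wrist_force: [0.6, 0.5, 4.7]
width: 0.0134
```

```bash
python3 - <<'E'
from h import *
p,R,o=pose();print(p,o['width'],np.round(o['wrist_force'],2))
# lift 3cm straight up in tool axes
print("up1cm",R.T@[0,0,1])
E
```

```text
[0.45770499 0.09166218 0.06051705] 0.01340621328975073 [0.6  0.48 4.68]
up1cm [-0.70670833 -0.00093925  0.70750438]
```

Gripped (13.4 mm ≈ the 14 mm bar). Lift gently and look.

Call:
step_arm(
  motion="0 -0.35 0 0.35 0 0 0;0 -0.35 0 0.35 0 0 0;0 -0.35 0 0.35 0 0 0;0 -0.35 0 0.35 0 0 0;0 -0.35 0 0.35 0 0 0;0 -0.35 0 0.35 0 0 0;0 0 0 0 0 0 0",
)

```text
time: 4.47
tool_pos: [0.458, 0.0925, 0.0909]
ee_rot: [-0.003, 0.784, 1.622]
wrist_force: [3.2, 5.5, -3.8]
width: 0.013
```

```bash
python3 - <<'E'
from h import *
p,R,o=pose();print(p,o['width'],np.round(o['wrist_force'],2),np.round(o['wrist_torque'],3))
cv2.imwrite("pics/w3.png",snapshot("wrist")[:,:,::-1])
s=snapshot("scene")[:,:,::-1];cv2.imwrite("pics/s3.png",cv2.resize(s[165:305,300:500],None,fx=4,fy=4))
E
```

```text
[0.45801393 0.09246285 0.09090371] 0.0130498026822857 [ 3.2   5.51 -3.77] [-0.174 -0.345 -0.346]
```

View pics/s3.png

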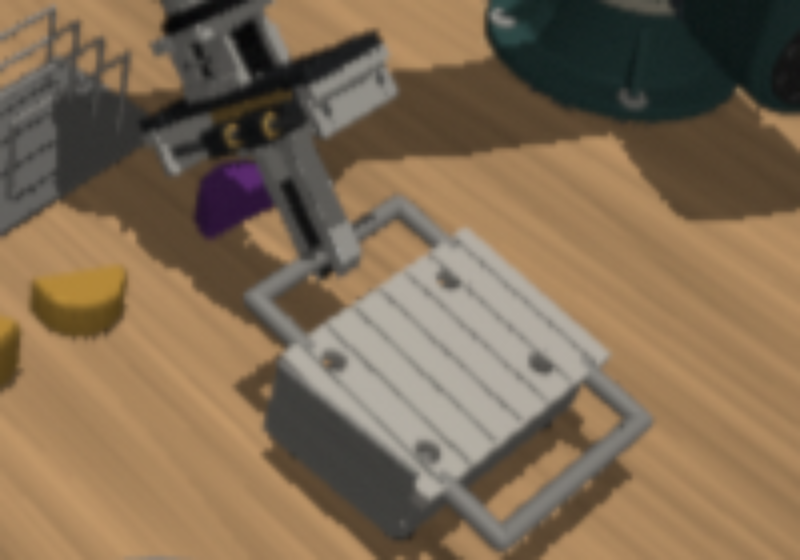

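```bash
python3 - <<'E'
from h import *
p,R,o=pose()
p1,R1=plan([.4552,.1482,.173],Rt(np.radians(45)-.65,.053),12)
print(p1)
E
```

```text
12 x row: -0.4 -0.0 0.75 0.0001 0.0543 0.0001 | shift/row mm 8.5 turn 0.054
[0.45461648 0.14838957 0.17342938]
```

Call:
step_arm(
  motion="0 -0.4 0 0.75 0 0.0543 0;0 -0.4 0 0.75 0 0.0543 0;0 -0.4 0 0.75 0 0.0543 0;0 -0.4 0 0.75 0 0.0543 0;0 -0.4 0 0.75 0 0.0543 0;0 -0.4 0 0.75 0 0.0543 0",
)

```text
time: 5.07
tool_pos: [0.4559, 0.1125, 0.1366]
ee_rot: [-0.0, 1.115, 1.624]
wrist_force: [0.2, 1.2, -2.5]
width: 0.0131
```

Call:
step_arm(
  motion="0 -0.4 0 0.75 0 0.0543 0;0 -0.4 0 0.75 0 0.0543 0;0 -0.4 0 0.75 0 0.0543 0;0 -0.4 0 0.75 0 0.0543 0;0 -0.4 0 0.75 0 0.0543 0;0 -0.4 0 0.75 0 0.0543 0;0 0 0 0 0 0 0",
)

```text
time: 5.65
tool_pos: [0.4541, 0.1498, 0.1745]
ee_rot: [-0.016, 1.437, 1.612]
wrist_force: [-0.9, 0.0, -2.6]
width: 0.0128
```

```bash
python3 - <<'E'
from h import *
p,R,o=pose();print(p,o['width'],np.round(o['wrist_force'],2),np.round(o['wrist_torque'],3))
cv2.imwrite("pics/w4.png",snapshot("wrist")[:,:,::-1])
s=snapshot("scene")[:,:,::-1];cv2.imwrite("pics/s4.png",cv2.resize(s[145:305,280:500],None,fx=3.6,fy=3.6))
E
```

```text
[0.45411349 0.14984356 0.17452049] 0.01277148207470806 [-0.9   0.04 -2.61] [-0.257 -0.04   0.016]
```

View pics/s4.png

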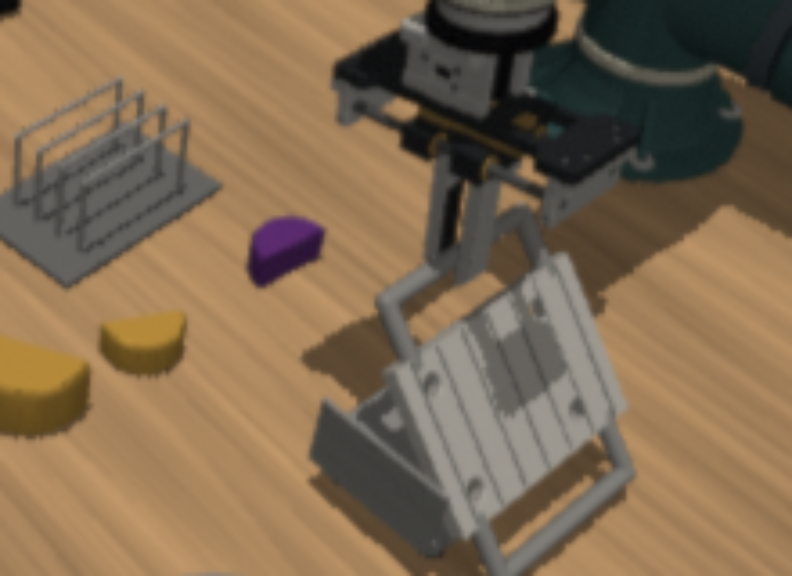

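```bash
python3 - <<'E'
from h import *
p1,R1=plan([.4552,.13,.33],Rt(.135-.72,.053),10)
print(p1)
E
```

```text
10 x row: -1.54 -0.0 -0.48 0.0002 0.0719 0.0 | shift/row mm 16.2 turn 0.072
[0.45490538 0.13037738 0.3296523 ]
```

Call:
step_arm(
  motion="0 -1.54 0 -0.48 0 0.0719 0;0 -1.54 0 -0.48 0 0.0719 0;0 -1.54 0 -0.48 0 0.0719 0;0 -1.54 0 -0.48 0 0.0719 0;0 -1.54 0 -0.48 0 0.0719 0;0 -1.54 0 -0.48 0 0.0719 0;0 -1.54 0 -0.48 0 0.0719 0;0 -1.54 0 -0.48 0 0.0719 0;0 -1.54 0 -0.48 0 0.0719 0;0 -1.54 0 -0.48 0 0.0719 0;0 0 0 0 0 0 0;0 0 0 0 0 0 0",
)

```text
time: 6.75
tool_pos: [0.4553, 0.1301, 0.3281]
ee_rot: [3.137, 0.987, -1.521]
wrist_force: [0.3, 0.0, -2.4]
width: 0.0131
```

```bash
python3 - <<'E'
from h import *
p,R,o=pose();print(p,o['width'],np.round(o['wrist_force'],2),np.round(o['wrist_torque'],3),np.round(o['joint_positions'],2))
cv2.imwrite("pics/w5.png",snapshot("wrist")[:,:,::-1])
cv2.imwrite("pics/s5.png",snapshot("scene")[:,:,::-1])
cv2.imwrite("pics/t5.png",snapshot("top")[:,:,::-1])
E
```

```text
[0.45532789 0.13008868 0.32806899] 0.013118852262344527 [ 0.31  0.03 -2.37] [ 0.503  0.035 -0.002] [ 0.51  0.07  1.29 -0.57  1.99 -1.3 ]
```

View pics/s5.png

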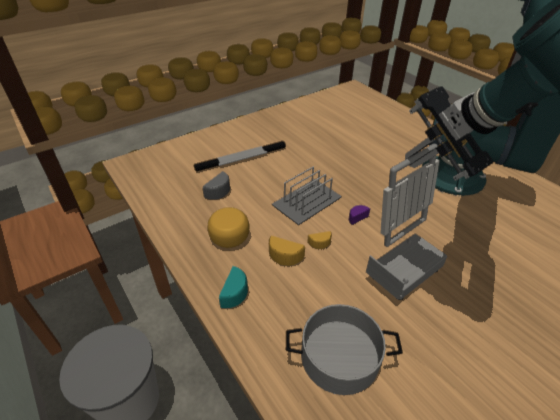

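View pics/w5.png

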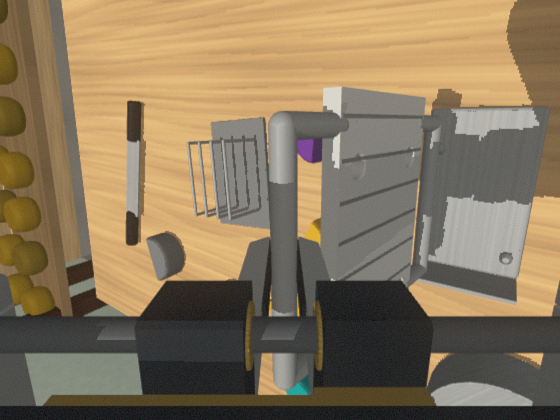

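View pics/t5.png

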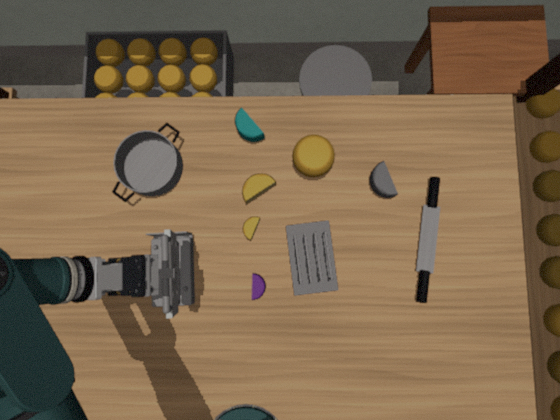

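```bash
python3 - <<'E'
from h import *
p,R,o=pose();cp=camera_params("wrist")
for a in range(25,66,5):
    al=np.radians(a)
    P=[p+R@np.array([.2*np.cos(al),yo,.2*np.sin(al)]) for yo in (.065,0,-.063)]
    P+=[p+R@np.array([0,yo,0]) for yo in (.065,-.063)]
    print(a,proj("wrist",P,cp).round(0).tolist())
a=cv2.imread("pics/w5.png");cv2.imwrite("pics/w5c.png",cv2.resize(a[70:310,260:560],None,fx=2.5,fy=2.5))
# pins in top
t=cv2.imread("pics/t5.png");s=cv2.imread("pics/s5.png")
th=.0534;c,s_=np.cos(th),np.sin(th);Rr=np.array([[c,-s_],[s_,c]])
for l in ([.065,.038],[-.045,-.038]):
    w=np.r_[np.array([.4541,.1921])+Rr@l,.065];print("pin scene",proj("scene",w),"top",proj("top",w))
cv2.imwrite("pics/s5c.png",cv2.resize(s[130:310,350:470],None,fx=3.3,fy=3.3,interpolation=cv2.INTER_CUBIC))
E
```

```text
25 [[369.0, 130.0], [365.0, 194.0], [362.0, 251.0], [283.0, 138.0], [283.0, 373.0]]
30 [[388.0, 130.0], [383.0, 196.0], [378.0, 254.0], [283.0, 138.0], [283.0, 373.0]]
35 [[406.0, 130.0], [400.0, 198.0], [395.0, 258.0], [283.0, 138.0], [283.0, 373.0]]
40 [[426.0, 130.0], [419.0, 200.0], [412.0, 262.0], [283.0, 138.0], [283.0, 373.0]]
45 [[446.0, 131.0], [438.0, 203.0], [430.0, 267.0], [283.0, 138.0], [283.0, 373.0]]
50 [[468.0, 131.0], [458.0, 207.0], [449.0, 273.0], [283.0, 138.0], [283.0, 373.0]]
55 [[490.0, 131.0], [478.0, 211.0], [468.0, 279.0], [283.0, 138.0], [283.0, 373.0]]
60 [[514.0, 132.0], [501.0, 215.0], [489.0, 287.0], [283.0, 138.0], [283.0, 373.0]]
65 [[540.0, 132.0], [524.0, 221.0], [510.0, 297.0], [283.0, 138.0], [283.0, 373.0]]
pin scene [[405.76575832 278.44623169]] top [[154.63208086 246.71779093]]
pin scene [[409.45382704 239.08022317]] top [[184.83244171 288.14205597]]
```

View pics/w5c.png

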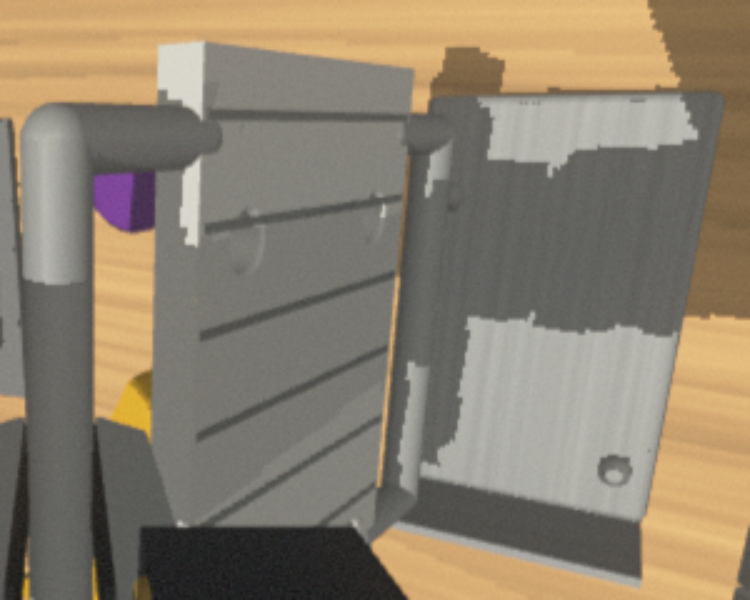

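View pics/s5c.png

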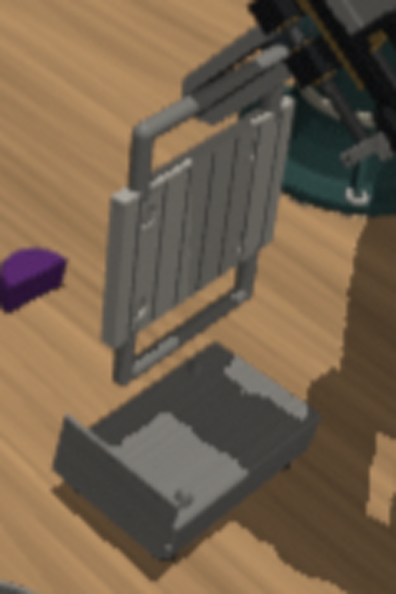

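```bash
python3 - <<'E'
from h import *
a=cv2.imread("pics/t0.png") if False else cv2.imread("pics/top0.png")
th=.106;c,s=np.cos(th),np.sin(th);Rr=np.array([[c,-s],[s,c]]);o=np.array([.490,-.1752])
f=6;x0,y0=275,210
im=cv2.resize(a[y0:305,x0:350],None,fx=f,fy=f,interpolation=cv2.INTER_CUBIC)
for k in (-.039,-.013,.013,.039):
    for z,col in ((.085,(0,0,255)),):
        q=proj("top",[np.r_[o+Rr@[x,k],z] for x in (-.06,.06)]);
        q=((q-[x0,y0])*f+f/2).astype(int)
        for u in q: cv2.circle(im,tuple(int(v) for v in u),3,col,-1)
q=proj("top",[np.r_[o+Rr@[x,y],.008] for x,y in ((-.095,-.06),(-.095,.06),(.095,.06),(.095,-.06))]);q=((q-[x0,y0])*f+f/2).astype(int)
for u in q: cv2.circle(im,tuple(int(v) for v in u),3,(0,255,0),-1)
cv2.imwrite("pics/rk.png",im)
E
```

```text
(no output)
```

View pics/rk.png

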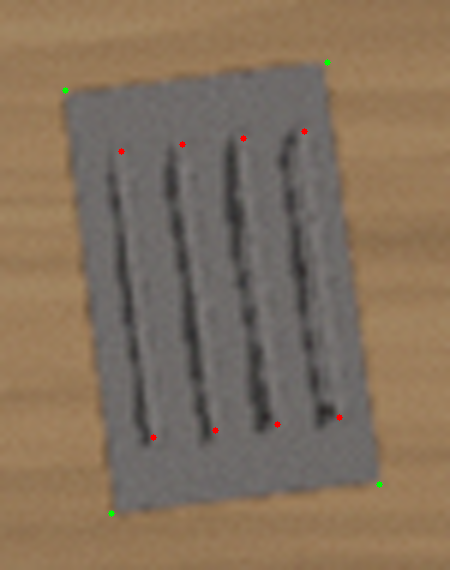

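```bash
python3 - <<'E'
from h import *
p1,R1=plan([.490,-.175,.33],Rt(-.742,.106),13)
print(p1)
E
```

```text
13 x row: 1.43 -0.09 -1.87 -0.0032 0.0121 -0.0027 | shift/row mm 23.6 turn 0.013
[ 0.4901289  -0.17502343  0.32977935]
```

Call:
step_arm(
  motion="0 1.43 -0.09 -1.87 -0.0032 0.0121 -0.0027;0 1.43 -0.09 -1.87 -0.0032 0.0121 -0.0027;0 1.43 -0.09 -1.87 -0.0032 0.0121 -0.0027;0 1.43 -0.09 -1.87 -0.0032 0.0121 -0.0027;0 1.43 -0.09 -1.87 -0.0032 0.0121 -0.0027;0 1.43 -0.09 -1.87 -0.0032 0.0121 -0.0027;0 1.43 -0.09 -1.87 -0.0032 0.0121 -0.0027;0 1.43 -0.09 -1.87 -0.0032 0.0121 -0.0027;0 1.43 -0.09 -1.87 -0.0032 0.0121 -0.0027;0 1.43 -0.09 -1.87 -0.0032 0.0121 -0.0027;0 1.43 -0.09 -1.87 -0.0032 0.0121 -0.0027;0 1.43 -0.09 -1.87 -0.0032 0.0121 -0.0027;0 1.43 -0.09 -1.87 -0.0032 0.0121 -0.0027;0 0 0 0 0 0 0;0 0 0 0 0 0 0",
)

```text
time: 8.15
tool_pos: [0.4894, -0.1753, 0.3302]
ee_rot: [-3.14, 0.83, -1.466]
wrist_force: [0.1, 0.9, -2.3]
width: 0.0128
```

```bash
python3 - <<'E'
from h import *
p,R,o=pose();print(p,np.round(R.T@(np.array([.49,-.175,.33])-p),4),o['ee_rot'],np.round(o['joint_positions'],2))
cp=camera_params("wrist");w=snapshot("wrist")[:,:,::-1];cv2.imwrite("pics/w6.png",w)
s=snapshot("scene")[:,:,::-1];cv2.imwrite("pics/s6.png",cv2.resize(s[70:280,230:440],None,fx=2.8,fy=2.8,interpolation=cv2.INTER_CUBIC))
for a in range(30,61,5):
    al=np.radians(a)
    P=[p+R@np.array([.2*np.cos(al),yo,.2*np.sin(al)]) for yo in (.065,0,-.063)]
    print(a,proj("wrist",P,cp).round(0).tolist())
E
```

```text
[ 0.48936678 -0.17525864  0.3301593 ] [-0.     -0.0007  0.0002] [-3.1401207   0.83001071 -1.46612165] [-0.02 -0.1   1.52 -0.73  1.6  -1.76]
30 [[387.0, 130.0], [382.0, 196.0], [378.0, 254.0]]
35 [[406.0, 130.0], [400.0, 198.0], [395.0, 258.0]]
40 [[426.0, 130.0], [418.0, 200.0], [412.0, 262.0]]
45 [[446.0, 131.0], [437.0, 203.0], [430.0, 267.0]]
50 [[467.0, 131.0], [457.0, 207.0], [449.0, 273.0]]
55 [[490.0, 131.0], [478.0, 211.0], [468.0, 279.0]]
60 [[514.0, 132.0], [500.0, 215.0], [488.0, 287.0]]
```

View pics/w6.png

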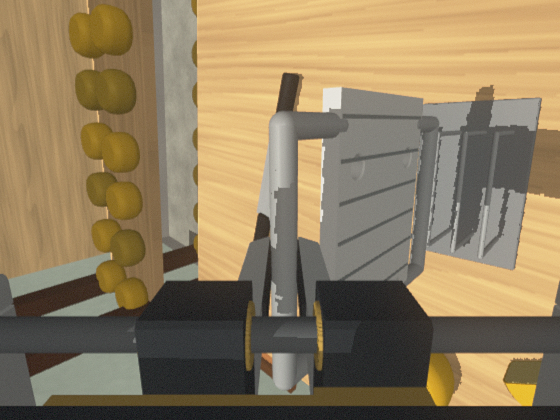

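View pics/s6.png

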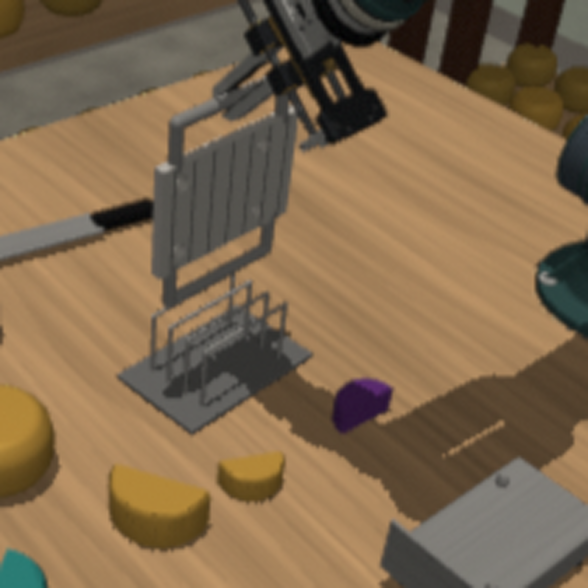

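```bash
python3 - <<'E'
from h import *
cp=camera_params("wrist");p,R,o=pose()
th=.106;c,s=np.cos(th),np.sin(th);Rr=np.array([[c,-s],[s,c]]);ob=np.array([.490,-.1752])
im=cv2.imread("pics/w6.png");f=4;x0,y0=400,70
im=cv2.resize(im[y0:280,x0:560],None,fx=f,fy=f,interpolation=cv2.INTER_CUBIC)
for k,col in ((-.039,(0,0,255)),(-.013,(0,255,0)),(.013,(255,0,0)),(.039,(0,255,255))):
    for z in (.0825,.008):
        q=proj("wrist",[np.r_[ob+Rr@[x,k],z] for x in (-.0575,.0575)],cp);q=((q-[x0,y0])*f+f/2).astype(int).tolist()
        cv2.line(im,q[0],q[1],col,1)
cv2.imwrite("pics/w6o.png",im)
E
```

```text
(no output)
```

View pics/w6o.png

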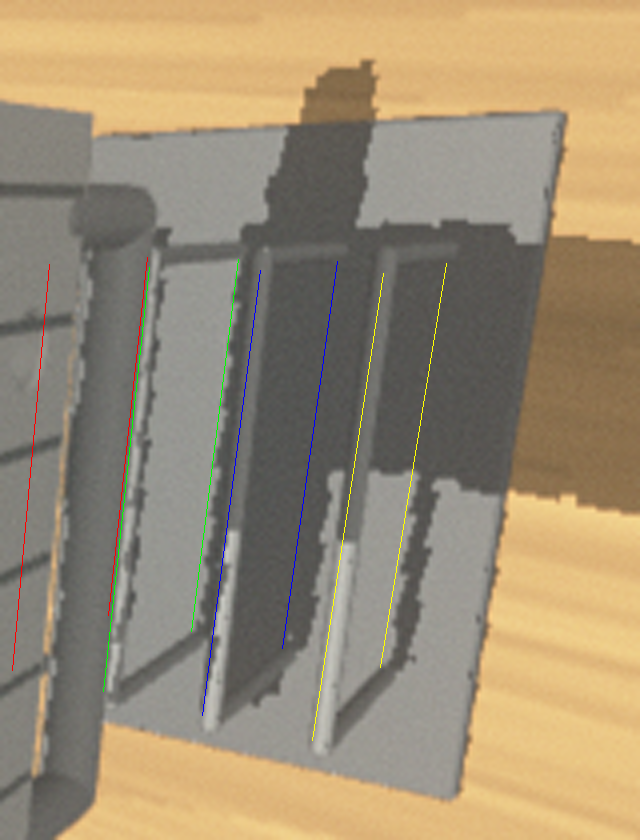

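```bash
python3 - <<'E'
from h import *
p1,R1=plan([.491,-.1737,.300],Rt(-.742,.106),4);print(p1)
E
```

```text
4 x row: 0.56 -0.02 0.52 -0.0002 0.0002 0.0003 | shift/row mm 7.6 turn 0.0
[ 0.49090921 -0.17364312  0.29991129]
```

Call:
step_arm(
  motion="0 0.56 -0.02 0.52 0 0 0;0 0.56 -0.02 0.52 0 0 0;0 0.56 -0.02 0.52 0 0 0;0 0.56 -0.02 0.52 0 0 0;0 0 0 0 0 0 0;0 0 0 0 0 0 0",
)

```text
time: 8.75
tool_pos: [0.4915, -0.1733, 0.2993]
ee_rot: [3.141, 0.828, -1.463]
wrist_force: [0.1, -0.6, -2.6]
width: 0.0131
```

```bash
python3 - <<'E'
from h import *
p,R,o=pose();print(p)
cp=camera_params("wrist");im=snapshot("wrist")[:,:,::-1]
f=4;x0,y0=400,80
cv2.imwrite("pics/w7.png",cv2.resize(im[y0:280,x0:560],None,fx=f,fy=f,interpolation=cv2.INTER_CUBIC))
s=snapshot("scene")[:,:,::-1];cv2.imwrite("pics/s7.png",cv2.resize(s[120:240,260:360],None,fx=5,fy=5,interpolation=cv2.INTER_CUBIC))
s=snapshot("top")[:,:,::-1];cv2.imwrite("pics/t7.png",cv2.resize(s[200:310,260:370],None,fx=5,fy=5,interpolation=cv2.INTER_CUBIC))
E
```

```text
[ 0.49145703 -0.17332757  0.29934755]
```

View pics/w7.png

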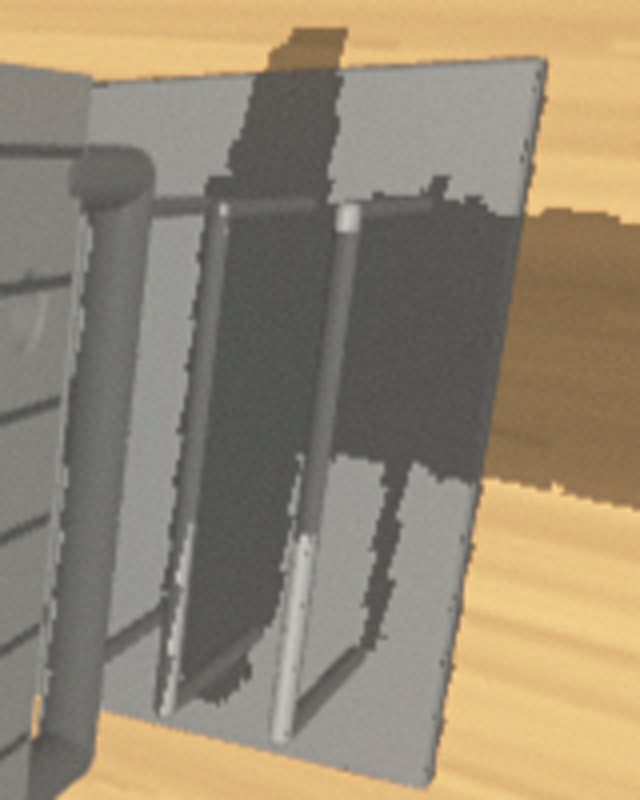

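View pics/s7.png

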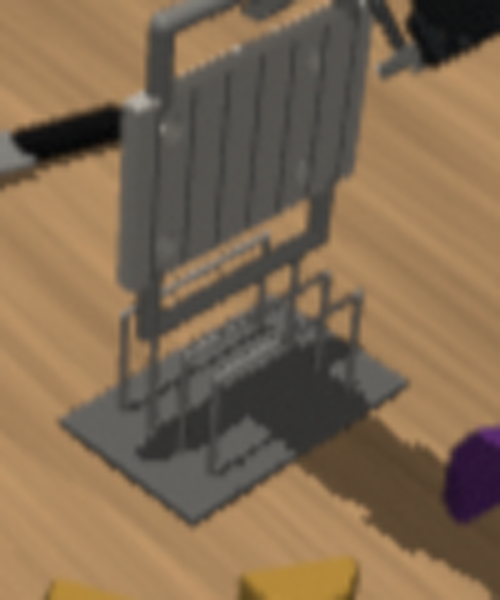

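View pics/t7.png

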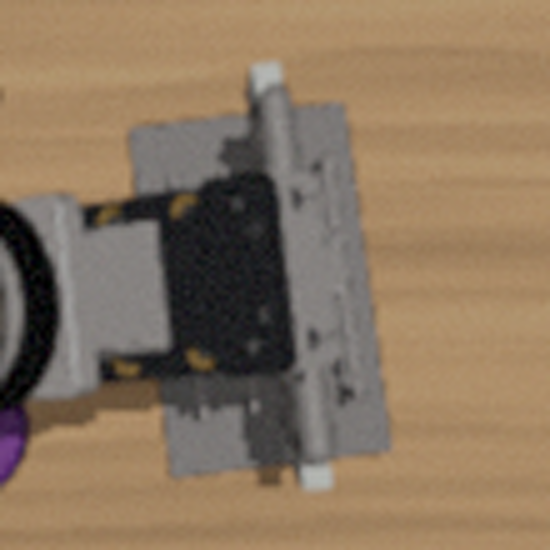

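```bash
python3 - <<'E'
from h import *
th=.106;c,s=np.cos(th),np.sin(th);Rr=np.array([[c,-s],[s,c]]);ob=np.array([.490,-.1752])
p,R,o=pose();cp=camera_params("wrist")
yc=450
for n,x,z in (("bar",95,p[2]-.2),("blue .013",195,.0825),("yellow .039",325,.0825)):
    P=ray("wrist",[x/4+400-.4,yc/4+80-.4],z,cp)[0];print(n,P.round(4),"rack frame",(Rr.T@(P[:2]-ob)).round(4))
print("tcp in rack",Rr.T@(p[:2]-ob))
# lower bar ends: top (110,190)?, row check
E
```

```text
bar [ 0.4846 -0.1797  0.1011] rack frame [-0.0058 -0.0039]
blue .013 [ 0.4834 -0.1633  0.0825] rack frame [-0.0053  0.0126]
yellow .039 [ 0.4768 -0.1369  0.0825] rack frame [-0.0091  0.0395]
tcp in rack [0.00211106 0.00142912]
```

Call:
step_arm(
  motion="0 0 0 0 0 -0.018 0;0 0.48 0 0.45 0 0 0;0 0.48 0 0.45 0 0 0;0 0.48 0 0.45 0 0 0;0 0 0 0 0 0 0",
)

```text
time: 9.32
tool_pos: [0.4908, -0.1728, 0.2781]
ee_rot: [3.139, 0.847, -1.465]
wrist_force: [0.1, 0.1, -2.1]
width: 0.013
```

```bash
python3 - <<'E'
from h import *
p,R,o=pose();print(p,np.round(o['wrist_force'],2),R.T@[0,0,-1])
im=snapshot("wrist")[:,:,::-1]
f=4;x0,y0=400,80
cv2.imwrite("pics/w8.png",cv2.resize(im[y0:280,x0:560],None,fx=f,fy=f,interpolation=cv2.INTER_CUBIC))
s=snapshot("scene")[:,:,::-1];cv2.imwrite("pics/s8.png",cv2.resize(s[120:240,260:360],None,fx=5,fy=5,interpolation=cv2.INTER_CUBIC))
E
```

```text
[ 0.49083063 -0.17283531  0.27814119] [ 0.07  0.1  -2.07] [ 0.74951987 -0.00194539  0.66197899]
```

View pics/w8.png

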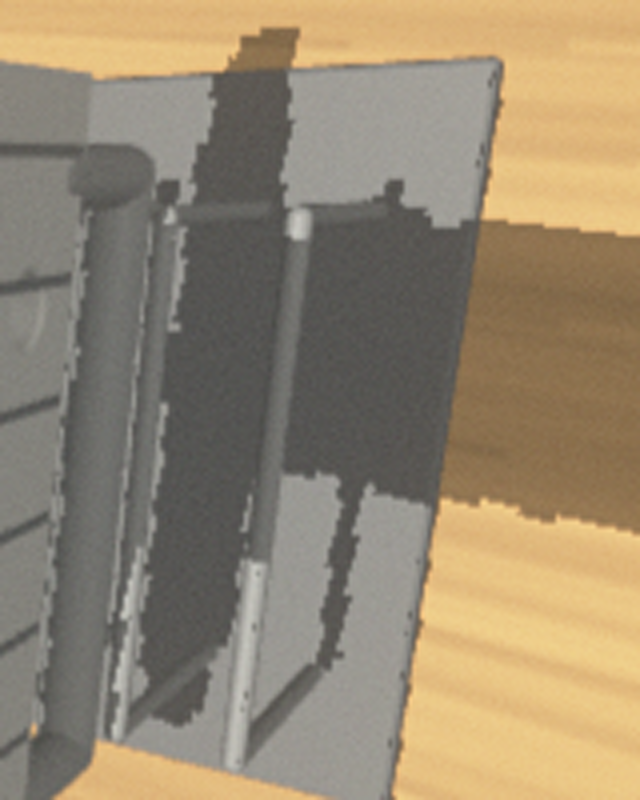

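View pics/s8.png

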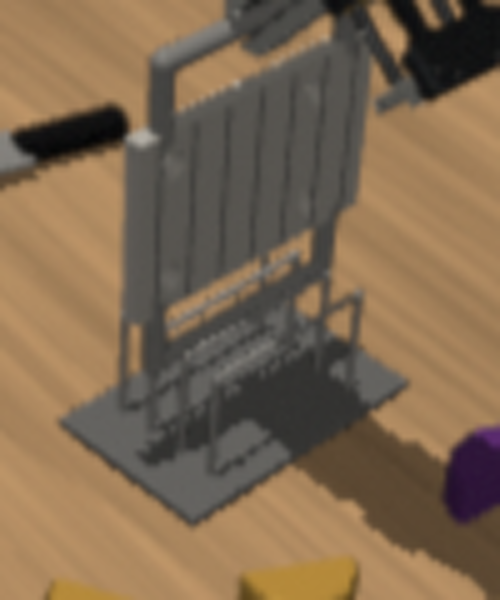

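Call:
step_arm(
  motion="0 0.75 0 0.66 0 0 0;0 0.75 0 0.66 0 0 0;0 0.75 0 0.66 0 0 0;0 0.75 0 0.66 0 0 0;0 0.75 0 0.66 0 0 0;0 0.6 0 0.53 0 0 0;0 0.3 0 0.26 0 0 0;0 0 0 0 0 0 0",
)

```text
time: 10.08
tool_pos: [0.4916, -0.1734, 0.2183]
ee_rot: [-3.14, 0.845, -1.462]
wrist_force: [0.6, 0.6, -3.1]
width: 0.0128
```

Call:
step_arm(
  motion="0 0.15 0 0.13 0 0 0;0 0.15 0 0.13 0 0 0;0 0 0 0 0 0 0",
)

```text
time: 10.33
tool_pos: [0.4926, -0.1741, 0.2177]
ee_rot: [-3.134, 0.842, -1.457]
wrist_force: [-1.8, 0.2, 3.7]
width: 0.0134
```

Call:
step_arm(
  motion="45 0 0 0 0 0 0;45 0 0 0 0 0 0;45 0 0 0 0 0 0;45 0 0 0 0 0 0;45 -1 0 0 0 0 0;45 -2 0 0 0 0 0;45 -2.5 0 0 0 0 0;45 -2.5 0 0 0 0 0;45 -2.5 0 0 0 0 0",
)

```text
time: 11.08
tool_pos: [0.4839, -0.1031, 0.2947]
ee_rot: [-3.139, 0.846, -1.461]
wrist_force: [1.4, -0.3, 0.2]
width: 0.0424
```

```bash
python3 - <<'E'
from h import *
p,R,o=pose();print(p,np.round(o['wrist_force'],2),np.round(o['joint_positions'],2))
im=snapshot("wrist")[:,:,::-1];cv2.imwrite("pics/w9.png",im)
s=snapshot("scene")[:,:,::-1];cv2.imwrite("pics/s9.png",cv2.resize(s[110:250,240:380],None,fx=4,fy=4,interpolation=cv2.INTER_CUBIC))
t=snapshot("top")[:,:,::-1];cv2.imwrite("pics/t9.png",t)
p1,R1=plan([.49,-.20,.36],Rt(.3,.106),12);print(p1)
p1,R1=plan([.4905,-.270,.31],Rt(.785,.106),5,p1,R1);print(p1)
E
```

```text
[ 0.48386331 -0.10305449  0.29466571] [ 1.37 -0.35  0.19] [ 0.13 -0.08  1.56 -0.73  1.65 -1.61]
12 x row: -0.33 0.04 -0.96 0.0002 -0.0854 0.0006 | shift/row mm 10.2 turn 0.085
[ 0.4905222  -0.20004102  0.36004988]
5 x row: 0.22 0.15 -1.72 0.0 -0.097 -0.0 | shift/row mm 17.4 turn 0.097
[ 0.49047281 -0.27028706  0.31006664]
```

View pics/s9.png

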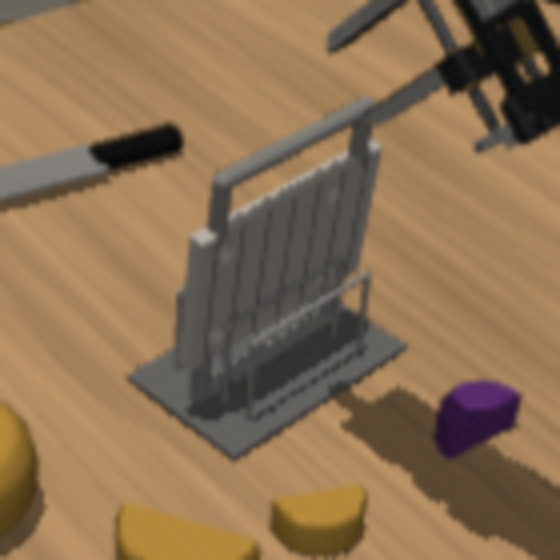

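View pics/w9.png

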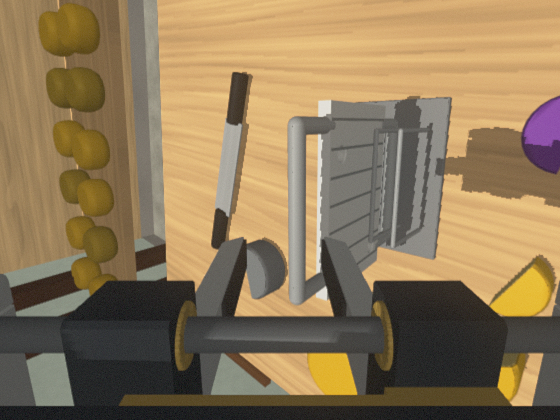

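Call:
step_arm(
  motion="45 -0.33 0.04 -0.96 0 -0.0854 0;45 -0.33 0.04 -0.96 0 -0.0854 0;45 -0.33 0.04 -0.96 0 -0.0854 0;45 -0.33 0.04 -0.96 0 -0.0854 0;45 -0.33 0.04 -0.96 0 -0.0854 0;45 -0.33 0.04 -0.96 0 -0.0854 0;45 -0.33 0.04 -0.96 0 -0.0854 0;45 -0.33 0.04 -0.96 0 -0.0854 0;45 -0.33 0.04 -0.96 0 -0.0854 0;45 -0.33 0.04 -0.96 0 -0.0854 0;45 -0.33 0.04 -0.96 0 -0.0854 0;45 -0.33 0.04 -0.96 0 -0.0854 0;45 0.22 0.15 -1.72 0 -0.097 0;45 0.22 0.15 -1.72 0 -0.097 0;45 0.22 0.15 -1.72 0 -0.097 0;45 0.22 0.15 -1.72 0 -0.097 0;45 0.22 0.15 -1.72 0 -0.097 0;45 0 0 0 0 0 0;45 0 0 0 0 0 0",
)

```text
time: 12.82
tool_pos: [0.4892, -0.2732, 0.3027]
ee_rot: [0.006, 0.778, 1.679]
wrist_force: [1.0, 0.5, 0.4]
width: 0.0423
```

```bash
python3 - <<'E'
from h import *
p,R,o=pose();print(p,o['ee_rot'],np.round(o['joint_positions'],2))
im=snapshot("wrist")[:,:,::-1];cv2.imwrite("pics/w10.png",im)
t=snapshot("top")[:,:,::-1];cv2.imwrite("pics/t10.png",t);cv2.imwrite("pics/t10c.png",cv2.resize(t[200:310,260:370],None,fx=5,fy=5,interpolation=cv2.INTER_CUBIC))
E
```

```text
[ 0.48920279 -0.27317215  0.30271467] [0.00633778 0.77759083 1.67913497] [-0.86  0.49  0.91  0.6   2.34 -2.24]
```

View pics/w10.png

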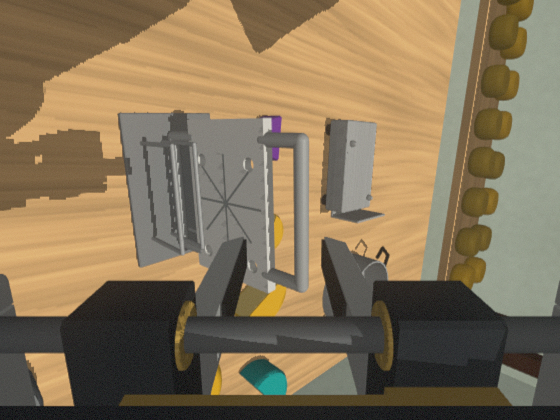

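View pics/t10c.png

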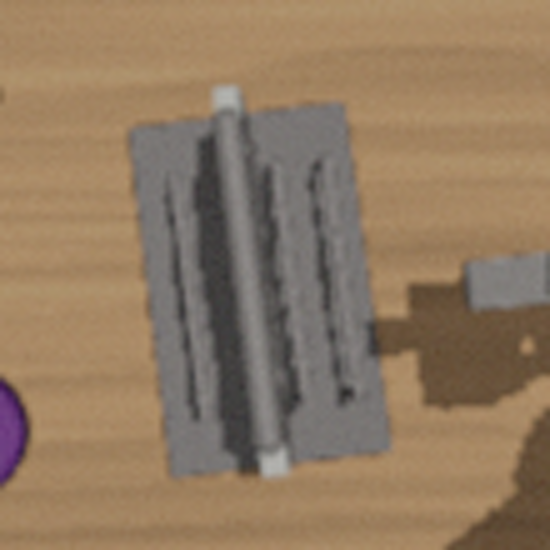

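```bash
python3 - <<'E'
from h import *
p,R,o=pose();cp=camera_params("wrist")
W=ray("wrist",[[300,160],[301.5,210],[302.5,260]],.216,cp);print("wrist bar",W.round(4))
f=lambda x,y:[x/5+260-.4,y/5+200-.4]
T=ray("top",[f(232,150),f(264,400)],.216);print("top bar",T.round(4))
d=T[0]-T[1];print("yaw",np.arctan2(d[1],d[0]))
E_=ray("top",[f(228,88),f(274,476)],.177);print("plate ends",E_.round(4),np.linalg.norm(E_[0]-E_[1]),E_.mean(0))
# bar ends from wrist: outer corners
print(ray("wrist",[[300,131],[303,293]],.216,cp).round(4))
# triangulate bar: top line point and wrist: solve z such that both agree in y at x~.49
for z in (.200,.208,.216,.224,.232):
    w=ray("wrist",[[300,160],[302.5,260]],z,cp);t=ray("top",[f(232,150),f(264,400)],z)
    g=lambda a:np.interp(.49,sorted(a[:,0]),a[np.argsort(a[:,0]),1]);print(z,g(w),g(t))
E
```

```text
wrist bar [[ 0.439  -0.1652  0.216 ]
 [ 0.4853 -0.157   0.216 ]
 [ 0.5359 -0.1488  0.216 ]]
top bar [[ 0.5487 -0.1538  0.216 ]
 [ 0.4386 -0.1668  0.216 ]]
yaw 0.1177088433522644
plate ends [[ 0.5806 -0.1537  0.177 ]
 [ 0.4029 -0.173   0.177 ]] 0.17880994947476767 [ 0.49174403 -0.16332602  0.177     ]
[[ 0.4138 -0.1685  0.216 ]
 [ 0.572  -0.1433  0.216 ]]
0.2 -0.1389637361220594 -0.16149731405553402
0.208 -0.14777249692524266 -0.161130144547648
0.216 -0.15658125772842596 -0.16076297503976197
0.224 -0.16539001853160926 -0.16039580553187596
0.232 -0.17419877933479255 -0.16002863602398992
```

```bash
python3 - <<'E'
from h import *
t=Rt(.785,.11);H=np.array([.4915,-.1605,.217])
p1,R1=plan(H-.07*t[:,0],t,4);print(p1)
E
```

```text
4 x row: 1.81 -0.34 0.33 0.0001 -0.0003 0.0008 | shift/row mm 18.7 turn 0.001
[ 0.49685976 -0.20960615  0.2667189 ]
```

Call:
step_arm(
  motion="45 1.8 -0.34 0.33 0 0 0;45 1.8 -0.34 0.33 0 0 0;45 1.8 -0.34 0.33 0 0 0;45 1.8 -0.34 0.33 0 0 0;45 0 0 0 0 0 0;45 0 0 0 0 0 0",
)

```text
time: 13.42
tool_pos: [0.497, -0.2085, 0.2692]
ee_rot: [-0.007, 0.79, 1.676]
wrist_force: [-0.6, -0.2, 0.5]
width: 0.0418
```

```bash
python3 - <<'E'
from h import *
p,R,o=pose();print(p,o['ee_rot']);cp=camera_params("wrist")
H=np.array([.4915,-.1605,.217]);print(proj("wrist",H,cp),R.T@(H-p), "tcp axis pt",proj("wrist",p+R[:,0]*.07,cp))
im=snapshot("wrist")[:,:,::-1];cv2.imwrite("pics/w11.png",im)
E
```

```text
[ 0.49704919 -0.2084595   0.26922197] [-0.00708562  0.78998881  1.67642768]
[[282.0946744  225.56859179]] [ 0.07107575  0.00047909 -0.00245975] tcp axis pt [[285.53385565 226.66243469]]
```

View pics/w11.png

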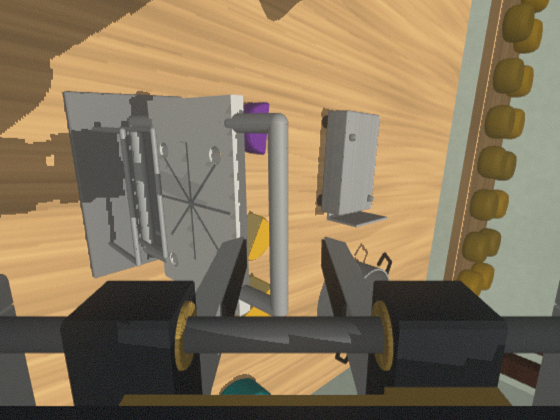

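Call:
step_arm(
  motion="45 1.78 0 -0.1 0 0 0;45 1.78 0 -0.1 0 0 0;45 1.78 0 -0.1 0 0 0;45 1.78 0 -0.1 0 0 0;45 0 0 0 0 0 0;45 0 0 0 0 0 0",
)

```text
time: 13.97
tool_pos: [0.4921, -0.1632, 0.2143]
ee_rot: [-0.004, 0.787, 1.676]
wrist_force: [0.7, 0.5, 1.0]
width: 0.0425
```

```bash
python3 - <<'E'
from h import *
p,R,o=pose();print(p,o['ee_rot'],np.round(o['wrist_force'],2))
im=snapshot("wrist")[:,:,::-1];cv2.imwrite("pics/w12.png",im)
t=snapshot("top")[:,:,::-1];cv2.imwrite("pics/t12.png",cv2.resize(t[180:310,260:400],None,fx=4,fy=4,interpolation=cv2.INTER_CUBIC))
E
```

```text
[ 0.49210432 -0.16321082  0.21434278] [-0.00411348  0.78705257  1.6758698 ] [0.68 0.48 0.98]
```

View pics/w12.png

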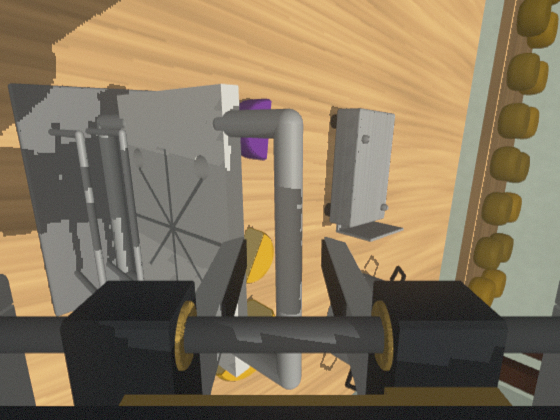

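Call:
step_arm(
  motion="0 0 0 0.3 0 0 0;0 0 0 0 0 0 0;0 0 0 0 0 0 0;0 0 0 0 0 0 0;0 0 0 0 0 0 0;0 0 0 0 0 0 0;0 0 0 0 0 0 0;0 0 0 0 0 0 0",
)

```text
time: 14.73
tool_pos: [0.4919, -0.1608, 0.2156]
ee_rot: [-0.003, 0.786, 1.676]
wrist_force: [0.2, -0.2, 1.2]
width: 0.0134
```

```bash
python3 - <<'E'
from h import *
p,R,o=pose();print(p,o['ee_rot'],np.round(o['wrist_force'],2),o['width'])
p1,R1=plan(p+[0,0,.12],R,10)
E
```

```text
[ 0.49186976 -0.16083473  0.21561076] [-0.0034325   0.7860868   1.67606419] [ 0.16 -0.21  1.22] 0.013381314876115965
10 x row: -0.85 -0.0 0.85 0.0 0.0 0.0 | shift/row mm 12.0 turn 0.0
```

Call:
step_arm(
  motion="0 -0.4 0 0.4 0 0 0;0 -0.8 0 0.8 0 0 0;0 -0.8 0 0.8 0 0 0;0 -0.8 0 0.8 0 0 0;0 -0.8 0 0.8 0 0 0;0 -0.8 0 0.8 0 0 0;0 -0.8 0 0.8 0 0 0;0 -0.8 0 0.8 0 0 0;0 -0.8 0 0.8 0 0 0;0 -0.8 0 0.8 0 0 0;0 -0.8 0 0.8 0 0 0;0 -0.8 0 0.8 0 0 0;0 0 0 0 0 0 0",
)

```text
time: 15.82
tool_pos: [0.4918, -0.1608, 0.3484]
ee_rot: [-0.008, 0.789, 1.674]
wrist_force: [0.1, 0.5, -2.4]
width: 0.0132
```

```bash
python3 - <<'E'
from h import *
p,R,o=pose();print(p,o['ee_rot'],np.round(o['wrist_force'],2),o['width'],np.round(o['joint_positions'],2))
im=snapshot("wrist")[:,:,::-1];cv2.imwrite("pics/w13.png",im)
s=snapshot("scene")[:,:,::-1];cv2.imwrite("pics/s13.png",s)
cp=camera_params("wrist")
for a in range(35,66,5):
    al=np.radians(a)
    P=[p+R@np.array([.2*np.cos(al),yo,-.2*np.sin(al)]) for yo in (.063,0,-.063)]
    print(a,proj("wrist",P,cp).round(0).tolist())
E
```

```text
[ 0.49175754 -0.16082195  0.34841248] [-0.00804709  0.78896069  1.67355579] [ 0.13  0.52 -2.4 ] 0.013242681247318913 [-0.74  0.31  1.06  0.67  2.29 -2.1 ]
35 [[164.0, 133.0], [169.0, 199.0], [175.0, 259.0]]
40 [[144.0, 133.0], [151.0, 201.0], [157.0, 263.0]]
45 [[124.0, 134.0], [132.0, 204.0], [139.0, 268.0]]
50 [[103.0, 134.0], [112.0, 208.0], [121.0, 274.0]]
55 [[80.0, 135.0], [91.0, 212.0], [102.0, 281.0]]
60 [[56.0, 136.0], [69.0, 217.0], [81.0, 289.0]]
65 [[30.0, 137.0], [46.0, 222.0], [60.0, 298.0]]
```

View pics/w13.png

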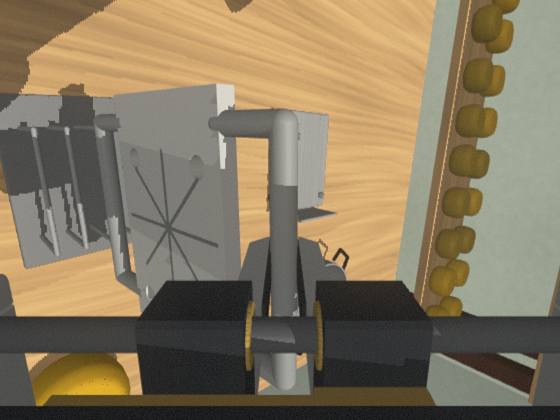

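View pics/s13.png

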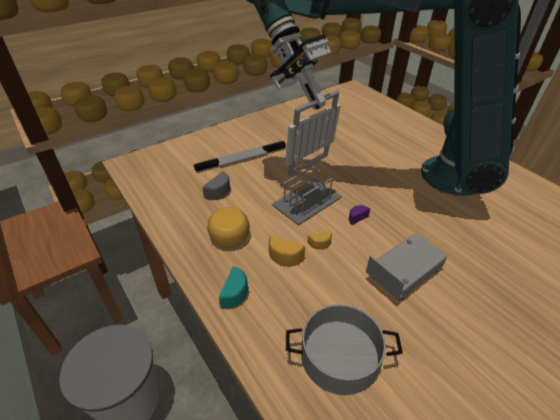

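```bash
python3 - <<'E'
import cv2,numpy as np
for n in ("w3","w4","w5","w6","w13"):
    h=cv2.cvtColor(cv2.imread(f"pics/{n}.png"),cv2.COLOR_BGR2HSV).astype(float)
    print(n,"S",h[100:122,279:288,1].mean(1).round(0).astype(int).tolist(),"bot",h[378:396,279:288,1].mean(1).round(0).astype(int).tolist())
E
```

```text
w3 S [21, 20, 21, 19, 20, 18, 22, 19, 19, 19, 19, 18, 16, 14, 15, 15, 12, 13, 12, 14, 11, 12] bot [10, 10, 10, 11, 11, 10, 11, 11, 11, 10, 9, 21, 71, 115, 119, 120, 122, 135]
w4 S [114, 107, 76, 21, 17, 18, 14, 17, 15, 17, 16, 18, 15, 15, 14, 13, 13, 12, 12, 12, 12, 12] bot [11, 11, 9, 10, 11, 10, 11, 11, 11, 10, 10, 9, 36, 93, 121, 120, 121, 128]
w5 S [118, 117, 116, 116, 117, 117, 118, 118, 118, 120, 113, 45, 15, 16, 17, 15, 15, 16, 14, 13, 14, 13] bot [11, 9, 10, 11, 9, 10, 10, 10, 9, 10, 14, 40, 94, 123, 121, 115, 117, 128]
w6 S [72, 70, 68, 70, 73, 69, 66, 68, 69, 72, 51, 30, 22, 21, 21, 20, 18, 18, 17, 16, 16, 14] bot [10, 9, 9, 10, 10, 10, 10, 9, 11, 9, 10, 14, 25, 26, 26, 25, 28, 110]
w13 S [114, 115, 115, 116, 117, 118, 118, 117, 101, 32, 17, 17, 18, 15, 17, 15, 15, 15, 13, 13, 14, 12] bot [10, 10, 10, 10, 9, 9, 9, 11, 10, 9, 10, 12, 16, 23, 26, 23, 28, 114]
```

```bash
python3 - <<'E'
from h import *
R=Rt(.14,.053);p1,R1=plan([.4508,.2358,.27],R,16);print(p1)
E
```

```text
16 x row: 1.6 0.05 2.02 0.0032 0.0402 -0.0014 | shift/row mm 25.8 turn 0.04
[0.45063562 0.23525236 0.27032264]
```

Call:
step_arm(
  motion="0 1.6 0.05 2.02 0.0032 0.0402 -0.0014;0 1.6 0.05 2.02 0.0032 0.0402 -0.0014;0 1.6 0.05 2.02 0.0032 0.0402 -0.0014;0 1.6 0.05 2.02 0.0032 0.0402 -0.0014;0 1.6 0.05 2.02 0.0032 0.0402 -0.0014;0 1.6 0.05 2.02 0.0032 0.0402 -0.0014;0 1.6 0.05 2.02 0.0032 0.0402 -0.0014;0 1.6 0.05 2.02 0.0032 0.0402 -0.0014;0 1.6 0.05 2.02 0.0032 0.0402 -0.0014;0 1.6 0.05 2.02 0.0032 0.0402 -0.0014;0 1.6 0.05 2.02 0.0032 0.0402 -0.0014;0 1.6 0.05 2.02 0.0032 0.0402 -0.0014;0 1.6 0.05 2.02 0.0032 0.0402 -0.0014;0 1.6 0.05 2.02 0.0032 0.0402 -0.0014;0 1.6 0.05 2.02 0.0032 0.0402 -0.0014;0 1.6 0.05 2.02 0.0032 0.0402 -0.0014;0 0 0 0 0 0 0;0 0 0 0 0 0 0",
)

```text
time: 17.42
tool_pos: [0.4485, 0.2369, 0.2681]
ee_rot: [0.043, 1.43, 1.671]
wrist_force: [-0.2, -0.0, -3.0]
width: 0.0128
```

```bash
python3 - <<'E'
from h import *
p,R,o=pose();print(p,o['ee_rot'],np.round(o['wrist_force'],2),o['width'],np.round(o['joint_positions'],2))
cp=camera_params("wrist")
im=snapshot("wrist")[:,:,::-1];cv2.imwrite("pics/w14.png",im)
s=snapshot("scene")[:,:,::-1];cv2.imwrite("pics/s14.png",cv2.resize(s[140:310,330:500],None,fx=4,fy=3.5,interpolation=cv2.INTER_CUBIC))
t=snapshot("top")[:,:,::-1];cv2.imwrite("pics/t14.png",cv2.resize(t[200:330,110:250],None,fx=4.5,fy=4.5,interpolation=cv2.INTER_CUBIC))
for a in range(35,66,5):
    al=np.radians(a)
    P=[p+R@np.array([.2*np.cos(al),yo,-.2*np.sin(al)]) for yo in (.063,0,-.063)]
    print(a,proj("wrist",P,cp).round(0).tolist())
E
```

```text
[0.44854844 0.23690419 0.26806086] [0.04319727 1.429635   1.67062779] [-0.22 -0.02 -2.95] 0.012777096324777925 [ 0.28 -0.05  1.43  0.14  1.73 -1.32]
35 [[162.0, 132.0], [168.0, 198.0], [173.0, 258.0]]
40 [[143.0, 132.0], [149.0, 200.0], [156.0, 262.0]]
45 [[122.0, 133.0], [130.0, 203.0], [138.0, 267.0]]
50 [[101.0, 133.0], [111.0, 207.0], [119.0, 273.0]]
55 [[78.0, 134.0], [90.0, 211.0], [100.0, 279.0]]
60 [[54.0, 135.0], [68.0, 215.0], [80.0, 287.0]]
65 [[29.0, 135.0], [44.0, 221.0], [58.0, 296.0]]
```

View pics/w14.png

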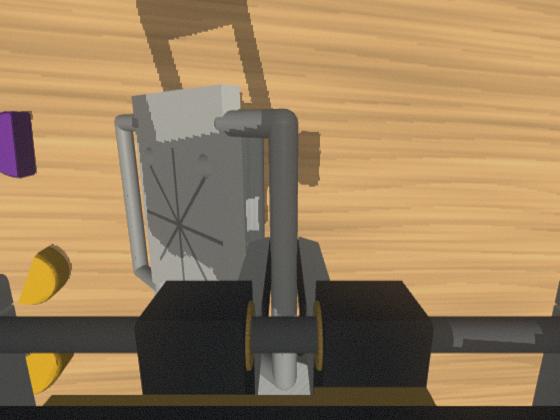

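View pics/s14.png

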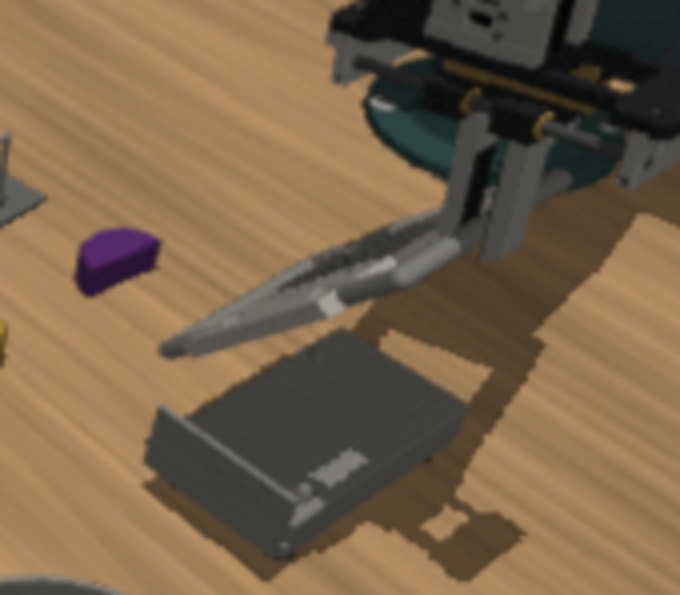

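View pics/t14.png

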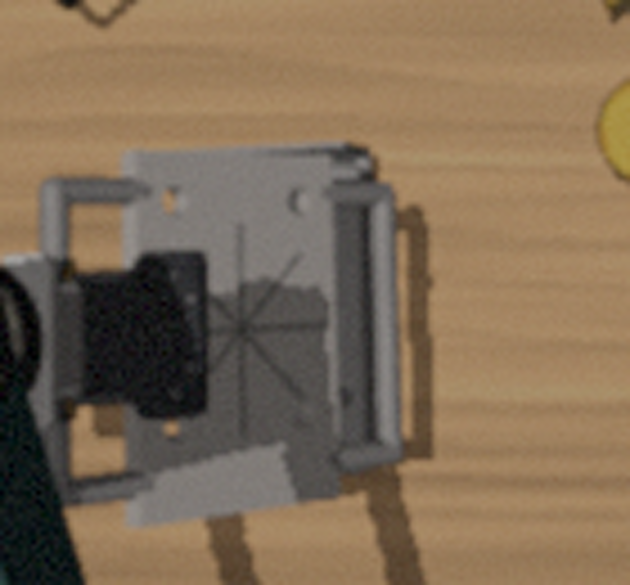

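```bash
python3 - <<'E'
from h import *
p,R,o=pose()
S=np.array([.4526,.1732,.1908]);print("pred",proj("top",S),"seen",(243/4.5+110-.4,327/4.5+200-.4))
print(ray("top",[243/4.5+110-.4,327/4.5+200-.4],.1908))
print("scene star?",proj("scene",S))
# plate yaw from top: bar b edges & bar a
f=lambda x,y:[x/4.5+110-.4,y/4.5+200-.4]
# far bar a ends (388,195),(394,445) z = TCP-.2*.809
B=ray("top",[f(386,205),f(394,440)],p[2]-.162);print("bar a",B.round(4),np.arctan2(*(B[0]-B[1])[[1,0]]), "pred y",p[1]-.2*.588)
print("tool yaw",np.arctan2(-R[0,2],R[1,2]),R.round(3).tolist())
E
```

```text
pred [[162.26216215 273.07487161]] seen (163.6, 272.2666666666667)
[[0.45441444 0.17019927 0.1908    ]]
scene star? [[417.02440201 214.62902153]]
bar a [[0.519  0.1176 0.1083]
 [0.3916 0.1101 0.1083]] 0.05930955001723528 pred y 0.11704058651353728
tool yaw 0.05152858091192546 [[-0.009, -0.999, -0.051], [0.141, -0.052, 0.989], [-0.99, 0.001, 0.141]]
```

```bash
python3 - <<'E'
from h import *
p1,R1=plan([.448,.2706,.160],Rt(-.266,.053),10);print(p1)
E
```

```text
10 x row: 1.09 0.01 0.41 -0.0001 0.0407 -0.0002 | shift/row mm 11.7 turn 0.041
[0.4475415  0.27070957 0.16040658]
```

Call:
step_arm(
  motion="0 1.09 0.01 0.41 0 0.0407 0;0 1.09 0.01 0.41 0 0.0407 0;0 1.09 0.01 0.41 0 0.0407 0;0 1.09 0.01 0.41 0 0.0407 0;0 1.09 0.01 0.41 0 0.0407 0;0 1.09 0.01 0.41 0 0.0407 0;0 1.09 0.01 0.41 0 0.0407 0;0 1.09 0.01 0.41 0 0.0407 0;0 1.09 0.01 0.41 0 0.0407 0;0 1.09 0.01 0.41 0 0.0407 0;0 0 0 0 0 0 0;0 0 0 0 0 0 0",
)

```text
time: 18.57
tool_pos: [0.4476, 0.2709, 0.16]
ee_rot: [3.132, 1.306, -1.528]
wrist_force: [0.8, -0.8, -1.8]
width: 0.0133
```

```bash
cat > look.py <<'E'
from h import *
import sys
k=sys.argv[1]
p,R,o=pose();print(p,o['ee_rot'],np.round(o['wrist_force'],2),o['width'],np.round(o['joint_positions'],2))
print("tilt",np.arctan2(R[1,0],-R[2,0]),"yaw",np.arctan2(-R[0,2],R[1,2]))
im=snapshot("wrist")[:,:,::-1];cv2.imwrite(f"pics/w{k}.png",im)
s=snapshot("scene")[:,:,::-1];cv2.imwrite(f"pics/s{k}.png",s);cv2.imwrite(f"pics/s{k}c.png",cv2.resize(s[180:310,340:480],None,fx=5,fy=4.5,interpolation=cv2.INTER_CUBIC))
t=snapshot("top")[:,:,::-1];cv2.imwrite(f"pics/t{k}.png",t);cv2.imwrite(f"pics/t{k}c.png",cv2.resize(t[200:330,110:250],None,fx=4.5,fy=4.5,interpolation=cv2.INTER_CUBIC))
E
python3 look.py 15
```

```text
[0.44756554 0.27089245 0.15999887] [ 3.13204286  1.30593749 -1.52839764] [ 0.8  -0.76 -1.81] 0.01331795776465836 [ 0.58  0.16  1.44 -0.23  1.68 -1.05]
tilt -0.2646317712886295 yaw 0.052293489381526906
```

View pics/t15c.png

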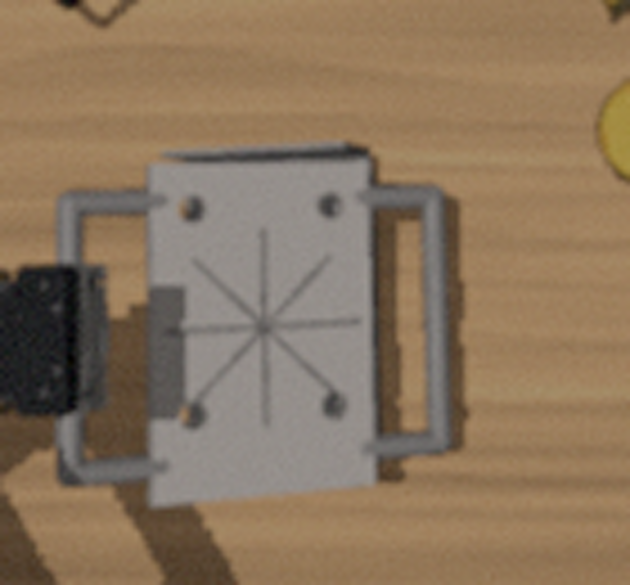

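View pics/s15c.png

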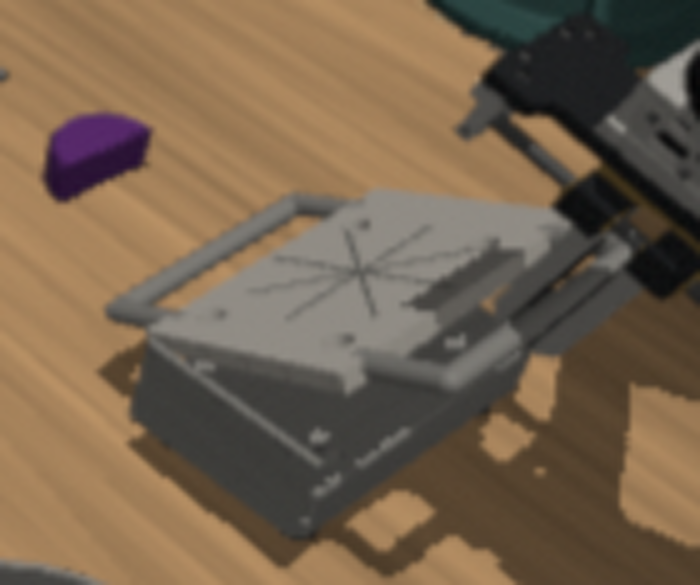

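View pics/w15.png

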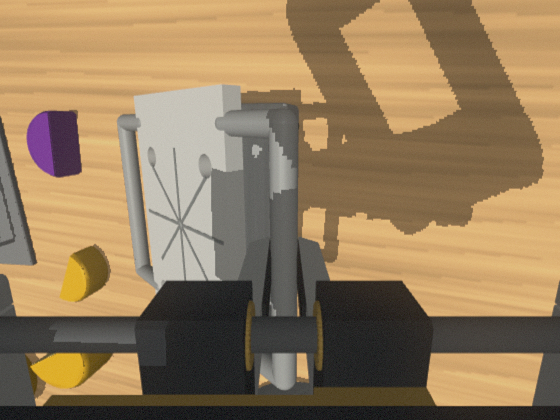

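```bash
cat > pl.py <<'E'
from h import *
from scipy.optimize import least_squares
# fit plate pose (x,y of centre, z, yaw, roll) from top view features, star face up
def fit(pix,loc,x0,fixz=None,cam="top"):
    cp=camera_params(cam)
    def P(v):
        Rr=(Ro.from_euler('z',v[3])*Ro.from_euler('x',np.pi+v[4])).as_matrix()
        return v[:3]+np.asarray(loc)@Rr.T
    f=lambda v:np.r_[(proj(cam,P(v),cp)-pix).ravel(),(v[2]-x0[2])*1000*.5]
    r=least_squares(f,x0);return r.x,f(r.x)
E
python3 - <<'E'
from pl import *
g=lambda x,y:[x/4.5+110-.4,y/4.5+200-.4]
# flipped: plate hole (65,-38) appears at +y (left)
pix=np.array([g(190,208),g(330,205),g(193,414),g(334,404),g(264,326)])
loc=[[.065,-.038,-.006],[.065,.038,-.006],[-.045,-.038,-.006],[-.045,.038,-.006],[0,0,-.006]]
v,r=fit(pix,loc,np.array([.452,.186,.108,.053,.546]));print(v.round(4),r.round(2))
v,r=fit(pix,loc,np.array([.452,.186,.108,.053,-.546]));print(v.round(4),r.round(2))
E
```

```text
[0.4532 0.1851 0.108  0.0493 0.5001] [ 0.14  0.07  0.02 -0.11 -0.05  0.15  0.03 -0.02 -0.14 -0.1  -0.01]
[0.4533 0.183  0.108  0.0493 0.0938] [ 0.08  0.38  0.17 -0.44 -0.11 -0.15  0.19  0.3  -0.31 -0.09 -0.02]
```

```bash
python3 - <<'E'
from h import *
p,R,o=pose()
p1,R1=plan(p+[.0013,-.0018,-.022],R,5);print(p1)
E
```

```text
5 x row: 0.43 -0.02 0.08 0.0 0.0 0.0 | shift/row mm 4.4 turn 0.0
[0.44951201 0.26933888 0.14027162]
```

Call:
step_arm(
  motion="0 0.43 -0.02 0.08 0 0 0;0 0.43 -0.02 0.08 0 0 0;0 0.43 -0.02 0.08 0 0 0;0 0.43 -0.02 0.08 0 0 0;0 0.43 -0.02 0.08 0 0 0;0 0 0 0 0 0 0;0 0 0 0 0 0 0",
)

```text
time: 19.3
tool_pos: [0.4483, 0.2695, 0.1382]
ee_rot: [3.136, 1.305, -1.523]
wrist_force: [0.1, -0.2, -3.1]
width: 0.0128
```

```bash
python3 look.py 16; python3 look.py 16
```

```text
[0.44832123 0.26953663 0.13822792] [ 3.13601414  1.3045352  -1.52334327] [ 0.11 -0.19 -3.13] 0.012796841124155807 [ 0.58  0.17  1.47 -0.23  1.63 -1.05]
tilt -0.2659753422842709 yaw 0.053235324555950016
[0.44858252 0.26987065 0.13892552] [ 3.13987124  1.30541839 -1.51955431] [-0.06 -0.84 -2.41] 0.012910043975082322 [ 0.58  0.17  1.47 -0.23  1.63 -1.05]
tilt -0.265045700963211 yaw 0.05302587890154002
```

View pics/s16c.png

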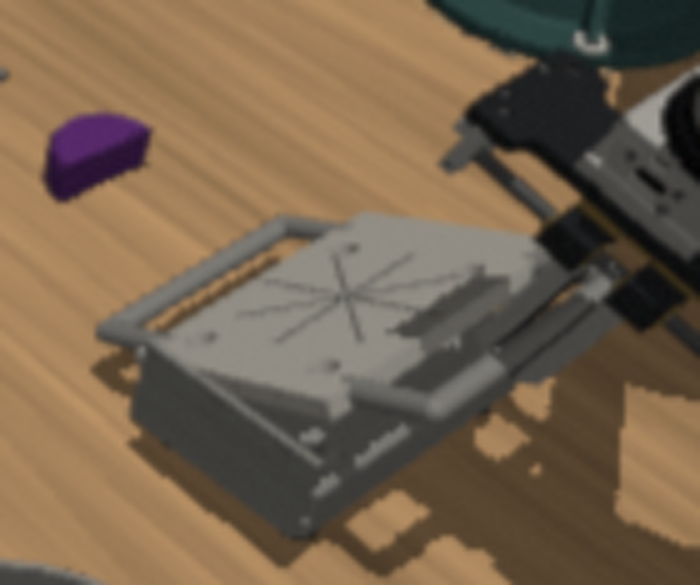

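View pics/t16c.png

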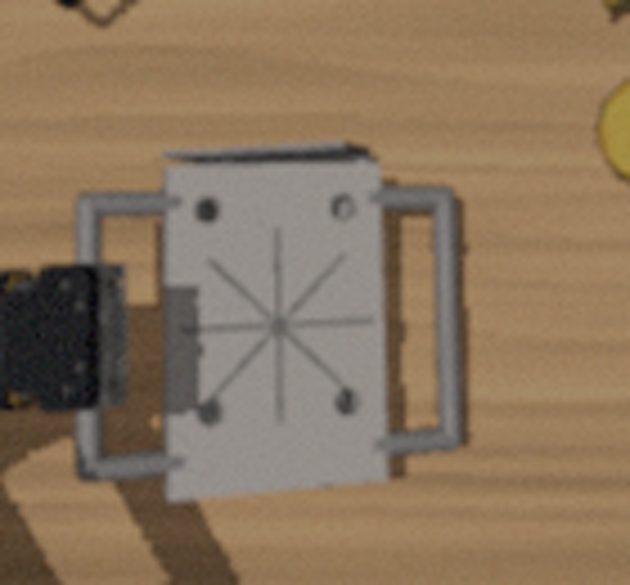

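```bash
python3 - <<'E'
from pl import *
g=lambda x,y:[x/4.5+110-.4,y/4.5+200-.4]
pix=np.array([g(207,210),g(343,207),g(210,411),g(346,402),g(279,326)])
loc=[[.065,-.038,-.006],[.065,.038,-.006],[-.045,-.038,-.006],[-.045,.038,-.006],[0,0,-.006]]
v,r=fit(pix,loc,np.array([.452,.18,.0885,.053,.5]));print(v.round(4),r.round(2))
c,s=np.cos(.0534),np.sin(.0534);print("stand frame",np.array([[c,s],[-s,c]])@(v[:2]-[.4541,.1921]))
p,R,o=pose();print(p,(p[1]-v[1])/.1)
E
```

```text
[0.453  0.1827 0.0885 0.0465 0.5394] [ 0.18 -0.07 -0.02 -0.1  -0.09  0.33  0.11  0.03 -0.19 -0.2  -0.02]
stand frame [-0.00162839 -0.00935198]
[0.44855663 0.26988729 0.1389469 ] 0.8721286242975346
```

```bash
python3 - <<'E'
from h import *
p,R,o=pose()
R2=Ro.from_euler('z',.006).as_matrix()@R
p1,R1=plan([.4497,.2692,.1365],R2,2);print(p1)
p2,R2=plan([.4492,.2878,.091],Rt(-.585,.059),10,p1,R1);print(p2)
E
```

```text
2 x row: 0.13 -0.06 -0.0 -0.0029 0.0 -0.0008 | shift/row mm 1.4 turn 0.003
[0.44979087 0.26927169 0.13643739]
10 x row: 0.34 -0.01 0.35 0.0 0.032 -0.0 | shift/row mm 4.9 turn 0.032
[0.44968214 0.28779582 0.09150636]
```

Call:
step_arm(
  motion="0 0.13 -0.06 0 -0.003 0 0;0 0.13 -0.06 0 -0.003 0 0;0 0 0 0 0 0 0;0 0.34 0 0.35 0 0.032 0;0 0.34 0 0.35 0 0.032 0;0 0.34 0 0.35 0 0.032 0;0 0.34 0 0.35 0 0.032 0;0 0.34 0 0.35 0 0.032 0",
)

```text
time: 20.27
tool_pos: [0.449, 0.281, 0.1138]
ee_rot: [3.136, 1.142, -1.516]
wrist_force: [0.9, 0.7, -0.9]
width: 0.0131
```

Call:
step_arm(
  motion="0 0.34 0 0.35 0 0.032 0;0 0.34 0 0.35 0 0.032 0;0 0.34 0 0.35 0 0.032 0;0 0 0 0 0 0 0",
)

```text
time: 20.6
tool_pos: [0.4482, 0.2865, 0.0985]
ee_rot: [3.133, 1.047, -1.517]
wrist_force: [0.7, 3.7, 0.2]
width: 0.0131
```

```bash
python3 look.py 17
```

```text
[0.44823967 0.28653501 0.09852667] [ 3.13344539  1.04729513 -1.51666677] [0.7  3.71 0.2 ] 0.013143527765622177 [ 0.71  0.35  1.4  -0.41  1.72 -0.92]
tilt -0.5228668296582699 yaw 0.06353661553534809
```

View pics/s17c.png

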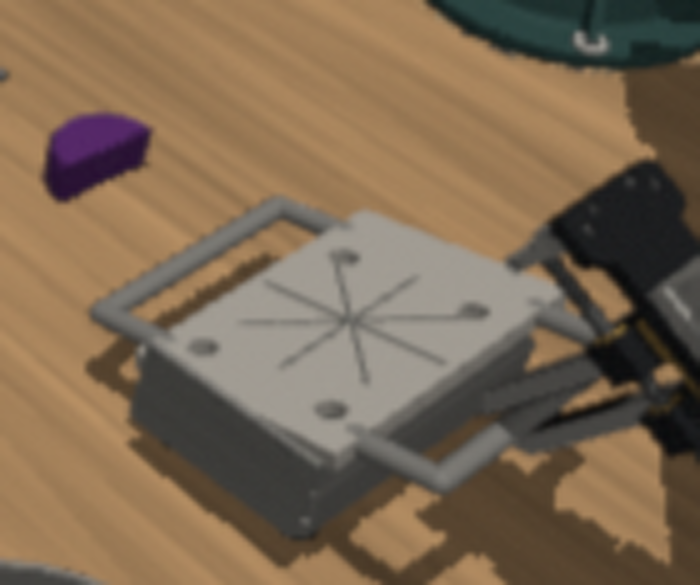

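View pics/t17c.png

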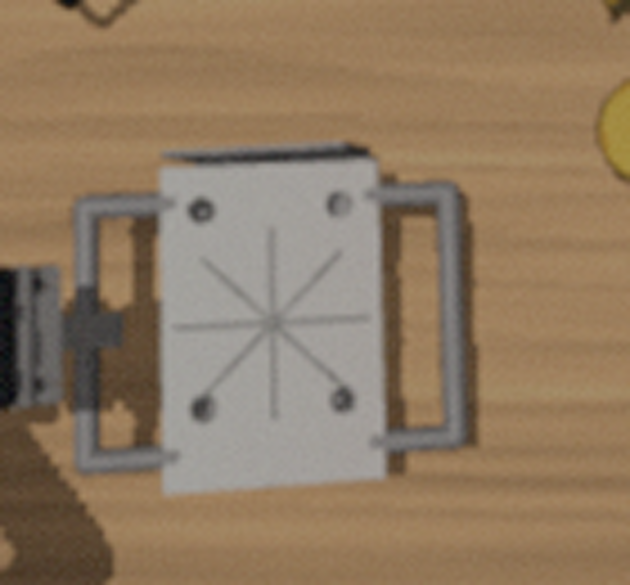

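```bash
python3 - <<'E'
from pl import *
g=lambda x,y:[x/4.5+110-.4,y/4.5+200-.4]
pix=np.array([g(202,210),g(341,204),g(204,408),g(343,399),g(274,323)])
loc=[[.065,-.038,-.006],[.065,.038,-.006],[-.045,-.038,-.006],[-.045,.038,-.006],[0,0,-.006]]
c,s=np.cos(.0534),np.sin(.0534);
for z in (.075,.08,.085):
    v,r=fit(pix,loc,np.array([.452,.18,z,.053,.26]));print(v.round(4),np.abs(r).max().round(2))
    print("stand frame",np.array([[c,s],[-s,c]])@(v[:2]-[.4541,.1921]))
P=np.r_[v[:2],0]
print("pins px crop", [((proj("top",np.r_[np.array([.4541,.1921])+np.array([[c,-s],[s,c]])@l,.065])[0]+.4-[110,200])*4.5).round(0) for l in ([.065,.038],[-.045,-.038])])
E
```

```text
[0.4542 0.1873 0.075  0.0462 0.24  ] 0.22
stand frame [-0.00018582 -0.00475519]
[0.4543 0.1856 0.08   0.0464 0.1824] 0.26
stand frame [-0.00018681 -0.00646149]
[0.4543 0.184  0.0849 0.0465 0.1432] 0.38
stand frame [-0.00018727 -0.00807199]
pins px crop [array([203., 212.]), array([339., 398.])]
```

```bash
python3 - <<'E'
from h import *
p,R,o=pose()
p1,R1=plan([.4487,.2915,.078],Rt(-.645,.068),5);print(p1)
p1,R1=plan([.4487,.2923,.061],Rt(-.763,.07),5,p1,R1);print(p1)
E
```

```text
5 x row: 0.32 -0.01 0.34 -0.0013 0.025 -0.0013 | shift/row mm 4.7 turn 0.025
[0.44891833 0.29153883 0.07817469]
5 x row: 0.25 0.0 0.23 -0.0003 0.0236 -0.0003 | shift/row mm 3.4 turn 0.024
[0.44885878 0.29240757 0.06122121]
```

Call:
step_arm(
  motion="0 0.3 0 0.4 -0.0013 0.025 -0.0013;0 0.32 0 0.34 -0.0013 0.025 -0.0013;0 0.32 0 0.34 -0.0013 0.025 -0.0013;0 0.32 0 0.34 -0.0013 0.025 -0.0013;0 0.32 0 0.34 -0.0013 0.025 -0.0013;0 0 0 0 0 0 0",
)

```text
time: 21.25
tool_pos: [0.4474, 0.2917, 0.0754]
ee_rot: [3.136, 0.921, -1.506]
wrist_force: [1.1, 2.8, -0.6]
width: 0.0131
```

```bash
python3 look.py 18
```

```text
[0.44736821 0.2917479  0.07537539] [ 3.13567275  0.92141534 -1.50632638] [ 1.11  2.8  -0.6 ] 0.013090139386784952 [ 0.76  0.44  1.37 -0.49  1.76 -0.87]
tilt -0.6483796942495832 yaw 0.07190268764465912
```

View pics/s18c.png

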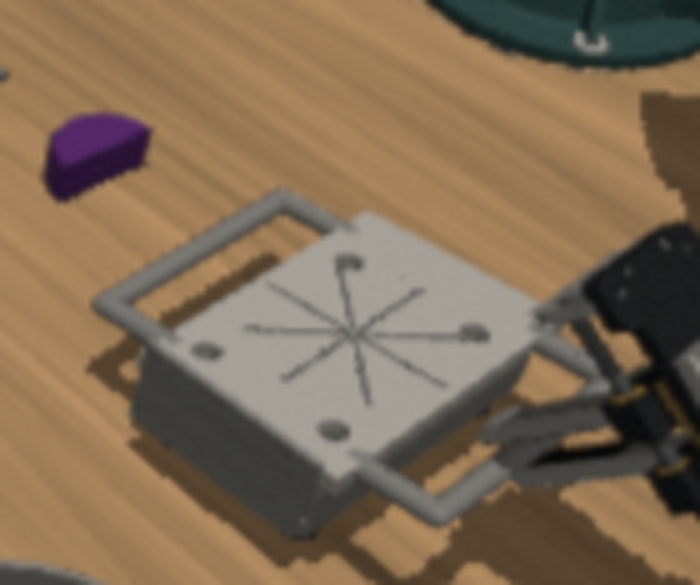

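View pics/t18c.png

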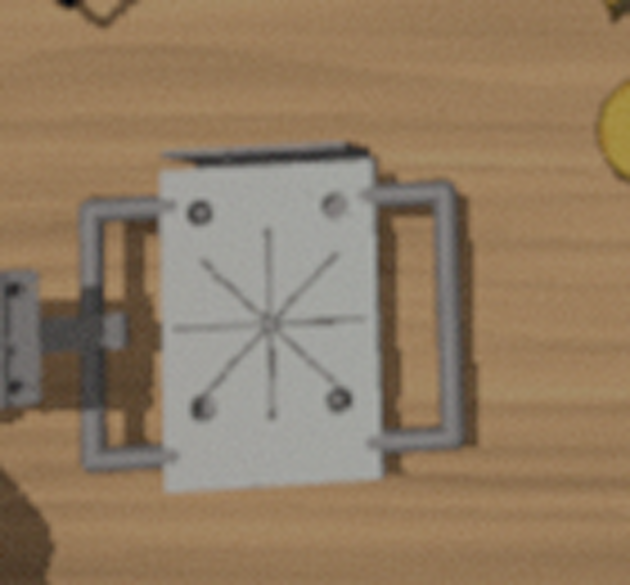

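Call:
step_arm(
  motion="0 0.25 0 0.22 0 0.0236 0;0 0.25 0 0.22 0 0.0236 0;0 0.25 0 0.22 0 0.0236 0;0 0.25 0 0.22 0 0.0236 0;0 0 0 0 0 0 0",
)

```text
time: 21.82
tool_pos: [0.4479, 0.2926, 0.0629]
ee_rot: [3.139, 0.828, -1.503]
wrist_force: [-0.1, 4.9, 1.0]
width: 0.0131
```

```bash
python3 look.py 19
```

```text
[0.44785196 0.29264652 0.06293903] [ 3.13885023  0.82779169 -1.50347205] [-0.11  4.93  0.99] 0.013132826683249351 [ 0.79  0.51  1.34 -0.55  1.8  -0.83]
tilt -0.7418748258277885 yaw 0.07104816429333911
```

View pics/s19c.png

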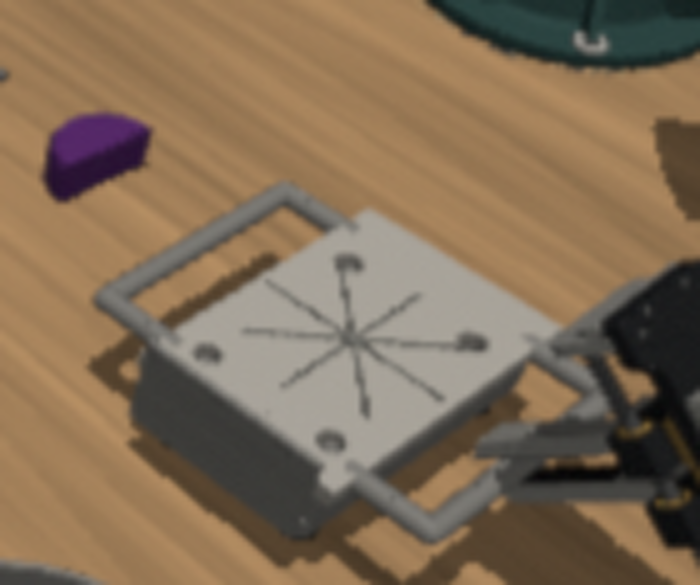

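View pics/t19c.png

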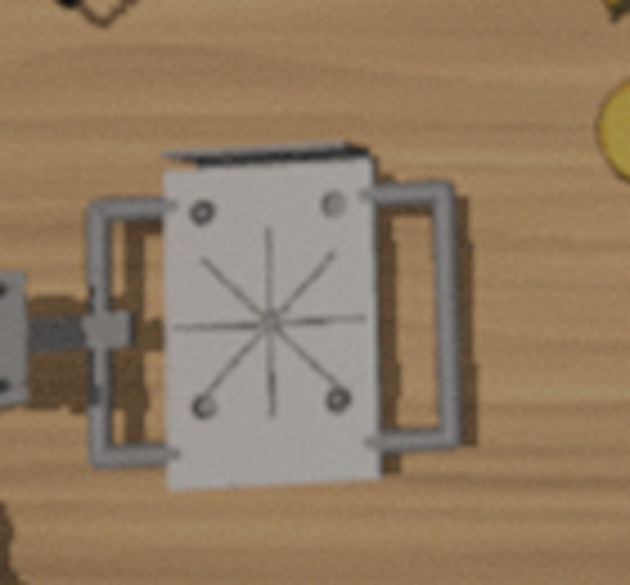

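```bash
python3 - <<'E'
from pl import *
g=lambda x,y:[x/4.5+110-.4,y/4.5+200-.4]
pix=np.array([g(202,211),g(333,204),g(204,406),g(338,399),g(270,321)])
loc=[[.065,-.038,-.006],[.065,.038,-.006],[-.045,-.038,-.006],[-.045,.038,-.006],[0,0,-.006]]
c,s=np.cos(.0534),np.sin(.0534);
for z in (.061,.064):
    v,r=fit(pix,loc,np.array([.452,.19,z,.053,.02]));print(v.round(4),np.abs(r).max().round(2))
    print("stand frame",np.array([[c,s],[-s,c]])@(v[:2]-[.4541,.1921]))
p,R,o=pose();print(R.T@[0,0,-1])
for n,m in (("top0",0),("t19",0)):
    h=cv2.cvtColor(cv2.imread(f"pics/{n}.png"),cv2.COLOR_BGR2HSV).astype(int)
    print(n,h[252:262,126:138,1].mean(0).round().tolist(),h[252:262,203:215,1].mean(0).round().tolist())
E
```

```text
[0.4544 0.192  0.061  0.0511 0.0066] 0.18
stand frame [ 2.56729221e-04 -6.42607142e-05]
[ 0.4544  0.1912  0.064   0.0512 -0.0027] 0.19
stand frame [ 0.00025574 -0.00096262]
[ 0.73749576 -0.00085823  0.67535121]
top0 [107.0, 108.0, 93.0, 38.0, 10.0, 12.0, 11.0, 21.0, 95.0, 108.0, 109.0, 115.0] [105.0, 107.0, 87.0, 27.0, 11.0, 10.0, 12.0, 19.0, 87.0, 112.0, 113.0, 110.0]
t19 [108.0, 109.0, 104.0, 49.0, 11.0, 10.0, 11.0, 10.0, 65.0, 104.0, 108.0, 112.0] [106.0, 105.0, 106.0, 59.0, 12.0, 9.0, 11.0, 13.0, 45.0, 105.0, 118.0, 115.0]
```

Call:
step_arm(
  motion="0 0.1 0 0.1 0 0 0;0 0.1 0 0.08 0 0 0;0 0 0 0 0 0 0",
)

```text
time: 22.22
tool_pos: [0.4483, 0.2925, 0.0624]
ee_rot: [-3.141, 0.83, -1.502]
wrist_force: [-1.6, 5.7, 1.5]
width: 0.0132
```

Down and bearing lightly. Release slowly and back off along the tool axis.

Call:
step_arm(
  motion="45 0 0 0 0 0 0;45 0 0 0 0 0 0;45 0 0 0 0 0 0;45 0 0 0 0 0 0;45 0 0 0 0 0 0;45 -1 0 0 0 0 0;45 -2 0 0 0 0 0;45 -3 0 0 0 0 0;45 -3 0 0 0 0 0;45 0 0 0 0 0 0",
)

```text
time: 23.05
tool_pos: [0.4453, 0.3568, 0.1334]
ee_rot: [-3.131, 0.837, -1.493]
wrist_force: [0.2, 0.6, 0.6]
width: 0.0424
```

```bash
python3 look.py 20
```

```text
[0.44526671 0.35679685 0.13344967] [-3.13126858  0.83677273 -1.49323731] [0.23 0.61 0.58] 0.04241420464300205 [ 0.85  0.54  1.14 -0.54  1.96 -0.86]
tilt -0.7325264076298981 yaw 0.06365465674438008
```

View pics/s20c.png

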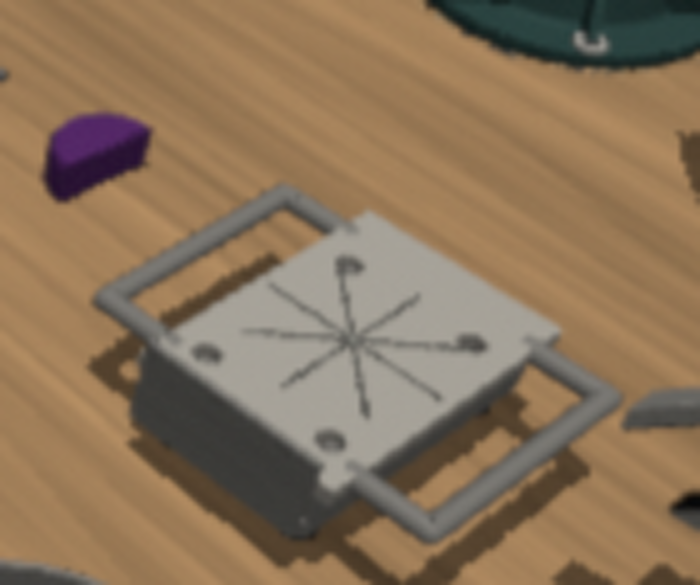

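View pics/t20c.png

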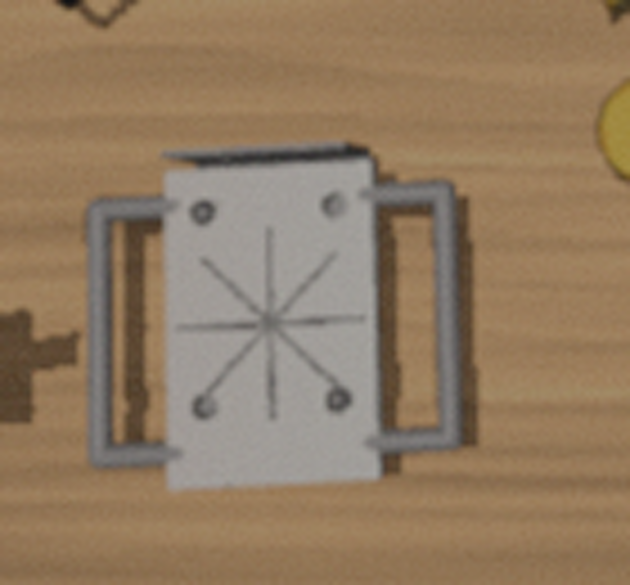

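View pics/w20.png

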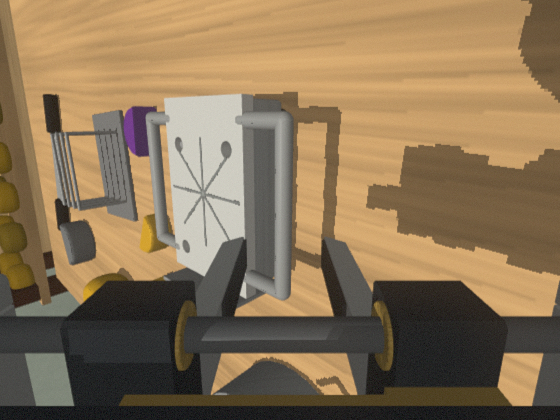

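```bash
python3 - <<'E'
from h import *
a=cv2.imread("pics/scene0.png");b=cv2.imread("pics/s20.png")
f=lambda i:cv2.resize(i[215:300,350:470],None,fx=3.3,fy=6,interpolation=cv2.INTER_CUBIC)
cv2.imwrite("pics/cmp.png",np.hstack([f(a),f(b)]))
# registration of handle strips via phase correlation
ga,gb=[cv2.cvtColor(i,cv2.COLOR_BGR2HSV)[...,1].astype(np.float32) for i in (a,b)]
for n,(y0,y1,x0,x1) in {"bar b-side now a (upper left)":(222,250,357,398),"right bar":(262,296,425,464),"left corner":(240,256,357,380),"all":(220,300,350,470)}.items():
    print(n,cv2.phaseCorrelate(ga[y0:y1,x0:x1],gb[y0:y1,x0:x1],cv2.createHanningWindow((x1-x0,y1-y0),cv2.CV_32F)))
ta,tb=[cv2.cvtColor(cv2.imread(i),cv2.COLOR_BGR2HSV)[...,1].astype(np.float32) for i in("pics/top0.png","pics/t20.png")]
for n,(y0,y1,x0,x1) in {"R":(238,306,197,219),"L":(238,306,122,144)}.items():
    print("top",n,cv2.phaseCorrelate(ta[y0:y1,x0:x1],tb[y0:y1,x0:x1],cv2.createHanningWindow((x1-x0,y1-y0),cv2.CV_32F)))
E
```

```text
bar b-side now a (upper left) ((0.38772426742418986, -0.3407876715467477), 0.8389967211970577)
right bar ((-0.36979189170253335, -0.5382394303175744), 1.0192333161830902)
left corner ((-0.16910174761927266, -0.18065715214093458), 1.0007591259976227)
all ((-0.20598528809526329, -0.43735307628515585), 1.0916214909156163)
top R ((0.4252291837998676, -0.08426909971147012), 0.8026837248493124)
top L ((0.12797238337086903, -0.11516630210395817), 0.8696953397658136)
```

View pics/cmp.png

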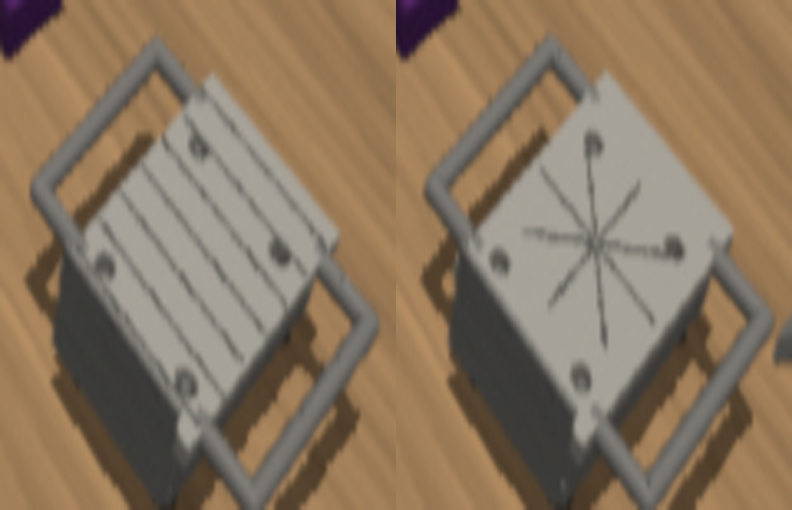

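```bash
python3 - <<'E'
from h import *
a=cv2.imread("pics/t20.png");cv2.imwrite("pics/ch.png",cv2.resize(a[160:215,230:290],None,fx=10,fy=10,interpolation=cv2.INTER_CUBIC))
h=cv2.cvtColor(a,cv2.COLOR_BGR2HSV).astype(int)
m=((h[...,1]>128)&(h[...,2]>110));m[:165]=0;m[210:]=0;m[:,:235]=0;m[:,285:]=0
for c in blobs(m,100):
    print(cv2.contourArea(c)); r=cv2.minAreaRect(c);print(r,ray("top",cv2.boxPoints(r),.05).round(4).tolist())
E
```

```text
481.0
((255.17044067382812, 183.62799072265625), (17.91758155822754, 36.599945068359375), 56.88865280151367) [[0.6782, 0.0286, 0.05], [0.7322, -0.0532, 0.05], [0.6911, -0.0795, 0.05], [0.6376, 0.002, 0.05]]
```

View pics/ch.png

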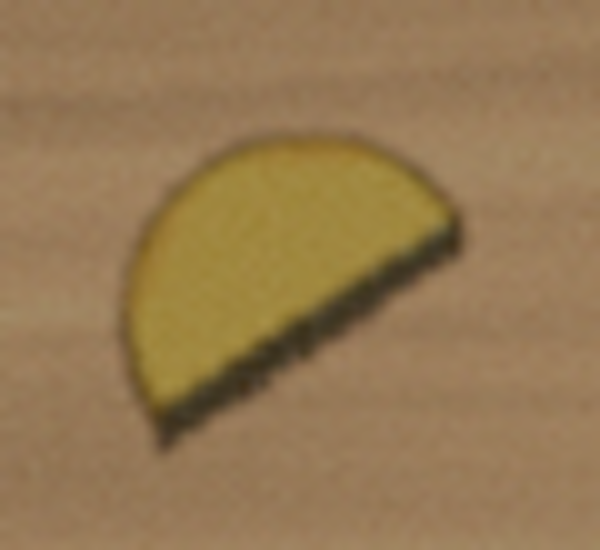

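```bash
python3 - <<'E'
from h import *
g=lambda x,y:[x/10+230-.45,y/10+160-.45]
for z,q in ((.05,[(458,214),(160,413)]),(.0,[(462,244),(166,446)])):
    W=ray("top",[g(*i) for i in q],z);d=W[0]-W[1];print(z,W.round(4).tolist(),np.linalg.norm(d),"mid",W.mean(0).round(4),"dir",np.arctan2(d[1],d[0]))
E=ray("top",[g(300,130),g(122,300)],.05);print(E)
# apex: direction normal to chord
E
```

```text
0.05 [[0.6916, -0.0794, 0.05], [0.6383, -0.0002, 0.05]] 0.09548873570494737 mid [ 0.6649 -0.0398  0.05  ] dir -0.9785678203860569
0.0 [[0.6927, -0.0787, 0.0], [0.6363, 0.0034, 0.0]] 0.09969010337457146 mid [ 0.6645 -0.0377  0.    ] dir -0.968767185254482
[[ 0.71472563 -0.03705502  0.05      ]
 [ 0.66879616  0.01025392  0.05      ]]
```

```bash
python3 - <<'E'
from h import *
p1,R1=plan([.46,.30,.25],Rt(-.3,.0),6);print(p1)
p2,R2=plan([.6854,-.0244,.17],Rt(0,-.973),14,p1,R1);print(p2)
E
```

```text
6 x row: -1.27 -0.24 -1.84 0.01 -0.0735 0.0056 | shift/row mm 22.5 turn 0.074
[0.45996129 0.30003635 0.25013984]
14 x row: 0.86 -2.53 -1.32 0.0689 -0.0197 0.0104 | shift/row mm 29.8 turn 0.072
[ 0.68572077 -0.02425755  0.16994372]
```

Call:
step_arm(
  motion="60 -2 0 0 0 0 0;100 -1.27 -0.24 -1.84 0.01 -0.0735 0.0056;100 -1.27 -0.24 -1.84 0.01 -0.0735 0.0056;100 -1.27 -0.24 -1.84 0.01 -0.0735 0.0056;100 -1.27 -0.24 -1.84 0.01 -0.0735 0.0056;100 -1.27 -0.24 -1.84 0.01 -0.0735 0.0056;100 -1.27 -0.24 -1.84 0.01 -0.0735 0.0056;100 0 0 0 0 0 0",
)

```text
time: 23.87
tool_pos: [0.461, 0.3097, 0.2709]
ee_rot: [-3.113, 1.276, -1.551]
wrist_force: [0.1, -0.2, 2.0]
width: 0.0916
```

```bash
python3 - <<'E'
from h import *
print(pose()[0])
p2,R2=plan([.6854,-.0244,.17],Rt(0,-.973),15);print(p2)
E
```

```text
[0.46097482 0.30967206 0.27091591]
15 x row: 0.95 -2.38 -1.26 0.0638 -0.0178 0.01 | shift/row mm 28.6 turn 0.067
[ 0.68525948 -0.02422578  0.17022421]
```

Call:
step_arm(
  motion="100 0.95 -2.38 -1.26 0.0638 -0.0178 0.01;100 0.95 -2.38 -1.26 0.0638 -0.0178 0.01;100 0.95 -2.38 -1.26 0.0638 -0.0178 0.01;100 0.95 -2.38 -1.26 0.0638 -0.0178 0.01;100 0.95 -2.38 -1.26 0.0638 -0.0178 0.01;100 0.95 -2.38 -1.26 0.0638 -0.0178 0.01;100 0.95 -2.38 -1.26 0.0638 -0.0178 0.01;100 0.95 -2.38 -1.26 0.0638 -0.0178 0.01;100 0.95 -2.38 -1.26 0.0638 -0.0178 0.01;100 0.95 -2.38 -1.26 0.0638 -0.0178 0.01;100 0.95 -2.38 -1.26 0.0638 -0.0178 0.01;100 0.95 -2.38 -1.26 0.0638 -0.0178 0.01;100 0.95 -2.38 -1.26 0.0638 -0.0178 0.01;100 0.95 -2.38 -1.26 0.0638 -0.0178 0.01;100 0.95 -2.38 -1.26 0.0638 -0.0178 0.01;100 0 0 0 0 0 0;100 0 0 0 0 0 0",
)

```text
time: 25.28
tool_pos: [0.6831, -0.0211, 0.1598]
ee_rot: [2.808, 1.554, -2.873]
wrist_force: [0.6, 0.0, -0.4]
width: 0.0939
```

```bash
python3 look.py 21; python3 - <<'E'
from h import *
p,R,o=pose()
print("axis at cheese top",proj("wrist",[p+R@[.12,0,0],[.6854,-.0244,.05],[.6927,-.0787,.05],[.637,.0015,.05]]))
E
```

```text
[ 0.68305994 -0.02105823  0.15978567] [ 2.80830962  1.55378976 -2.8730051 ] [ 0.57  0.03 -0.39] 0.09392397977681152 [-0.11  0.42  1.1  -0.01  1.64 -0.71]
tilt -0.00451343583218894 yaw -0.9688810266842774
axis at cheese top [[284.323906   208.2534139 ]
 [282.53818798 217.21667706]
 [254.11364505 270.69014106]
 [251.4525757  158.70321851]]
```

View pics/w21.png

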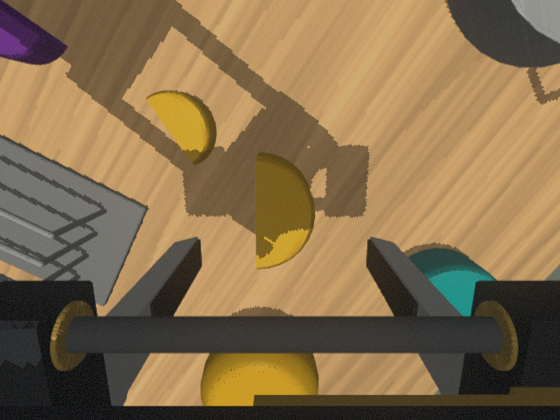

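```bash
python3 - <<'E'
from h import *
p,R,o=pose();cp=camera_params("wrist")
W=ray("wrist",[[256,153],[256,268],[314,210.5]],.05,cp);print(W.round(4),np.linalg.norm(W[0]-W[1]),(W[0]+W[1])[:2]/2)
d=W[0]-W[1];print("chord dir",np.arctan2(d[1],d[0]))
c=((W[0]+W[1])/2+W[2])/2;print("centre",c)
p1,R1=plan([c[0],c[1],.029],Rt(0,-.973),10);print(p1)
E
```

```text
[[ 0.6375  0.0074  0.05  ]
 [ 0.6926 -0.0756  0.05  ]
 [ 0.7036 -0.0046  0.05  ]] 0.0996612677784474 [ 0.6650682  -0.03412216]
chord dir 2.15724701233299
centre [ 0.6843464 -0.0193431  0.05     ]
10 x row: 1.34 -0.01 0.0 0.0009 -0.0011 -0.0002 | shift/row mm 13.4 turn 0.001
[ 0.68414954 -0.01919552  0.02932995]
```

Call:
step_arm(
  motion="100 1.34 0 0 0 0 0;100 1.34 0 0 0 0 0;100 1.34 0 0 0 0 0;100 1.34 0 0 0 0 0;100 1.34 0 0 0 0 0;100 1.34 0 0 0 0 0;100 1.34 0 0 0 0 0;100 1.34 0 0 0 0 0;100 1.3 0 0 0 0 0;100 1 0 0 0 0 0;100 0 0 0 0 0 0;100 0 0 0 0 0 0",
)

```text
time: 26.43
tool_pos: [0.6833, -0.0201, 0.0332]
ee_rot: [3.0, 1.56, -2.678]
wrist_force: [0.2, -0.1, 1.0]
width: 0.0938
```

Call:
step_arm(
  motion="0 0 0 0 0 0 0;0 0 0 0 0 0 0;0 0 0 0 0 0 0;0 0 0 0 0 0 0;0 0 0 0 0 0 0;0 0 0 0 0 0 0;0 0 0 0 0 0 0;0 0 0 0 0 0 0",
)

```text
time: 27.1
tool_pos: [0.6836, -0.0202, 0.0344]
ee_rot: [3.107, 1.56, -2.572]
wrist_force: [-2.0, -1.6, 1.9]
width: 0.0496
```

```bash
python3 look.py 22; python3 - <<'E'
from h import *
p,R,o=pose();print(p,R.round(3).tolist(),R.T@[0,0,1])
E
```

```text
[ 0.68361678 -0.02024459  0.03440283] [ 3.10696802  1.56036961 -2.57151371] [-1.96 -1.63  1.92] 0.04962686799044927 [-0.11  0.48  1.26 -0.01  1.41 -0.71]
tilt -0.005627426001443298 yaw -0.9660908642238085
[ 0.6836185  -0.02021134  0.0343842 ] [[-0.009, -0.568, 0.823], [-0.006, 0.823, 0.568], [-1.0, 0.0, -0.01]] [-9.99946205e-01  4.63000820e-04 -1.03620602e-02]
```

View pics/w22.png

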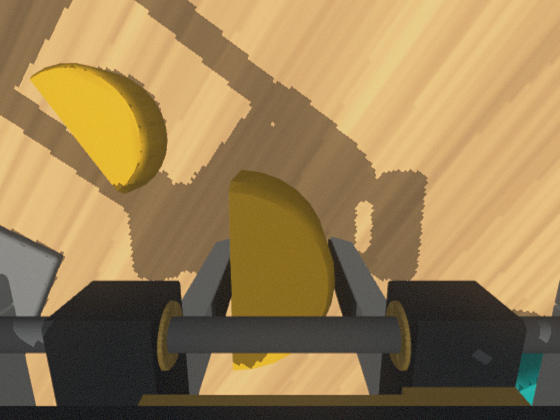

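```bash
python3 - <<'E'
from h import *
p,R,o=pose();cp=camera_params("wrist")
W=ray("wrist",[[231,172],[233.5,368]],.05,cp);print((R.T@(W-p).T).T.round(4))
p1,R1=plan(p+[0,0,.13],R,8)
p2,R2=plan([.4749,.2060,.19],Rt(0,-.968),14,p1,R1);print(p2)
E
```

```text
[[-0.0154  0.0507 -0.0233]
 [-0.0154 -0.0479 -0.0258]]
8 x row: -1.62 0.0 -0.02 0.0 0.0 0.0 | shift/row mm 16.3 turn 0.0
14 x row: -0.18 2.18 -0.31 0.0001 -0.0007 -0.0 | shift/row mm 22.1 turn 0.001
[0.47450702 0.20621447 0.18958542]
```

Call:
step_arm(
  motion="0 -1 0 0 0 0 0;0 -1.6 0 0 0 0 0;0 -1.6 0 0 0 0 0;0 -1.6 0 0 0 0 0;0 -1.6 0 0 0 0 0;0 -1.6 0 0 0 0 0;0 -1.6 0 0 0 0 0;0 -1.6 0 0 0 0 0;0 -1.4 0 0 0 0 0;0 0 0 0 0 0 0",
)

```text
time: 28.08
tool_pos: [0.6866, -0.0192, 0.1745]
ee_rot: [-2.441, 1.565, -1.836]
wrist_force: [0.0, -0.6, -1.5]
width: 0.0494
```

Call:
step_arm(
  motion="0 -0.15 1.1 -0.15 0 0 0;0 -0.15 2.2 -0.31 0 0 0;0 -0.15 2.2 -0.31 0 0 0;0 -0.15 2.2 -0.31 0 0 0;0 -0.15 2.2 -0.31 0 0 0;0 -0.15 2.2 -0.31 0 0 0;0 -0.15 2.2 -0.31 0 0 0;0 -0.15 2.2 -0.31 0 0 0;0 -0.15 2.2 -0.31 0 0 0;0 -0.15 2.2 -0.31 0 0 0;0 -0.15 2.2 -0.31 0 0 0;0 -0.15 2.2 -0.31 0 0 0;0 -0.15 2.2 -0.31 0 0 0;0 -0.15 2.2 -0.31 0 0 0;0 0 1 -0.15 0 0 0;0 0 0 0 0 0 0;0 0 0 0 0 0 0",
)

```text
time: 29.5
tool_pos: [0.4744, 0.2086, 0.1909]
ee_rot: [3.132, 1.56, -2.545]
wrist_force: [-0.4, 0.5, -1.8]
width: 0.0493
```

```bash
python3 look.py 23; python3 - <<'E'
from h import *
p,R,o=pose()
p1,R1=plan([.4749,.206,.112],Rt(0,-.968),6);print(p1)
E
```

```text
[0.47441953 0.208636   0.19090115] [ 3.13249702  1.55967993 -2.54482588] [-0.41  0.54 -1.84] 0.04933593928273758 [ 0.31  0.03  1.49 -0.    1.63 -0.3 ]
tilt -0.006247268426098617 yaw -0.964933355762192
6 x row: 1.32 -0.02 -0.02 0.0001 -0.0018 -0.0 | shift/row mm 13.2 turn 0.002
[0.47470911 0.20595923 0.11203625]
```

View pics/w23.png

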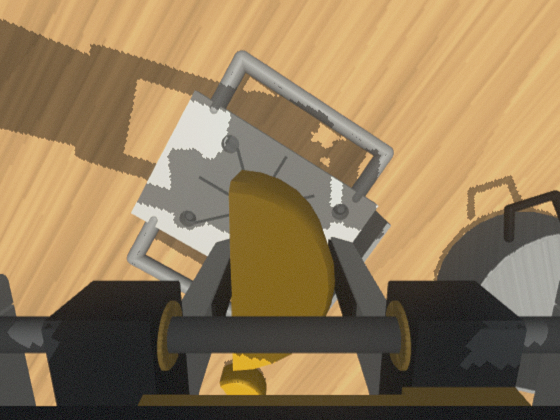

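Call:
step_arm(
  motion="0 1.32 -0.02 -0.02 0 -0.0018 0;0 1.32 -0.02 -0.02 0 -0.0018 0;0 1.32 -0.02 -0.02 0 -0.0018 0;0 1.32 -0.02 -0.02 0 -0.0018 0;0 1.32 -0.02 -0.02 0 -0.0018 0;0 1.0 -0.02 -0.02 0 -0.0018 0;0 0 0 0 0 0 0;0 0 0 0 0 0 0",
)

```text
time: 30.32
tool_pos: [0.4743, 0.2062, 0.1152]
ee_rot: [2.18, 1.57, 2.784]
wrist_force: [0.3, -0.3, -1.9]
width: 0.0501
```

```bash
python3 look.py 24; python3 - <<'E'
from h import *
p,R,o=pose();print(p, p+R@[0,.0014,-.0246])
E
```

```text
[0.47425935 0.20624054 0.11515245] [2.18041783 1.56969393 2.78417492] [ 0.27 -0.34 -1.91] 0.05013248543321922 [ 0.3   0.06  1.62  0.    1.46 -0.3 ]
tilt 0.00038568022228566666 yaw -0.9670389515889115
[0.4751316  0.20693963 0.11690583] [0.45409495 0.19411098 0.11683498]
```

View pics/t24c.png

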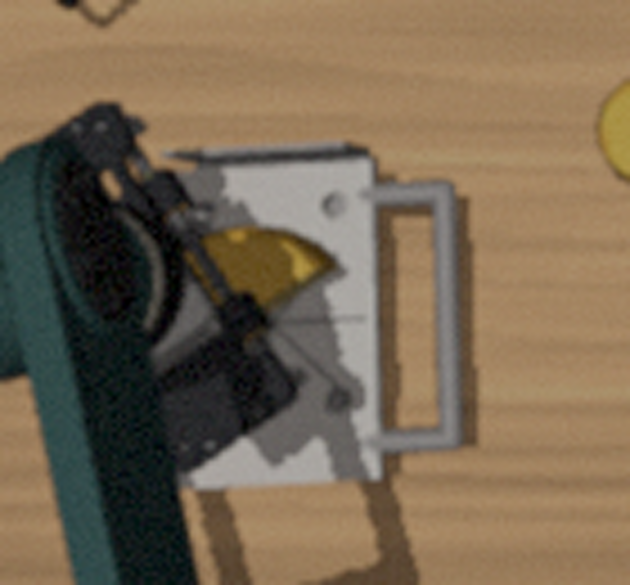

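View pics/s24c.png

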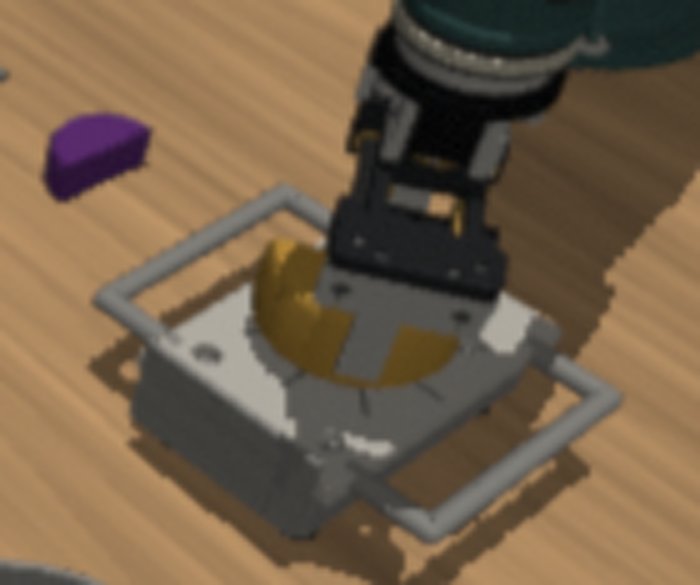

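Call:
step_arm(
  motion="0 0.3 -0.08 -0.06 0 0 0;0 0.3 -0.08 -0.05 0 0 0;0 0.3 0 0 0 0 0;0 0.2 0 0 0 0 0;0 0.15 0 0 0 0 0;0 0 0 0 0 0 0",
)

```text
time: 30.97
tool_pos: [0.4739, 0.2048, 0.1027]
ee_rot: [1.697, 1.57, 2.301]
wrist_force: [-0.7, -0.4, -1.6]
width: 0.0497
```

Call:
step_arm(
  motion="0 0.1 0 0 0 0 0;0 0 0 0 0 0 0",
)

```text
time: 31.13
tool_pos: [0.4742, 0.2049, 0.1021]
ee_rot: [0.682, 1.57, 1.287]
wrist_force: [-0.1, 0.1, -1.5]
width: 0.0495
```

Call:
step_arm(
  motion="0 0.1 0 0 0 0 0;0 0 0 0 0 0 0",
)

```text
time: 31.3
tool_pos: [0.4744, 0.2049, 0.1018]
ee_rot: [0.236, 1.57, 0.841]
wrist_force: [-0.4, -0.5, 0.2]
width: 0.0493
```

Call:
step_arm(
  motion="0 0.1 0 0 0 0 0;0 0 0 0 0 0 0",
)

```text
time: 31.47
tool_pos: [0.4744, 0.205, 0.1016]
ee_rot: [0.117, 1.569, 0.722]
wrist_force: [-2.2, -1.0, 5.2]
width: 0.0495
```

```bash
python3 look.py 25
```

```text
[0.47443594 0.20495694 0.10164074] [0.11713376 1.56922344 0.72198987] [-2.19 -1.03  5.19] 0.049491877044378255 [ 0.3   0.07  1.64  0.    1.43 -0.31]
tilt 0.0010394913671919505 yaw -0.9659403553173841
```

View pics/s25c.png

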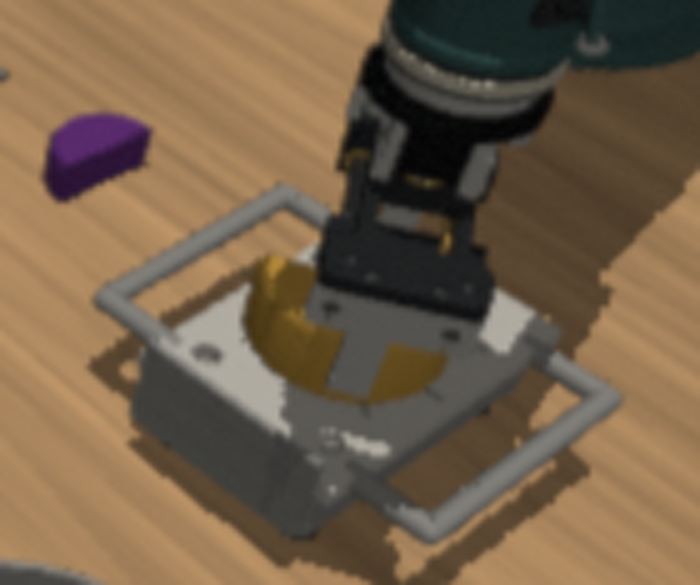

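Contact (5 N). Release and rise clear.

Call:
step_arm(
  motion="60 0 0 0 0 0 0;75 0 0 0 0 0 0;75 0 0 0 0 0 0;75 0 0 0 0 0 0;75 -0.5 0 0 0 0 0;75 -1.5 0 0 0 0 0;75 -2 0 0 0 0 0;75 -3 0 0 0 0 0;75 -3 0 0 0 0 0;75 -3 0 0 0 0 0;75 -3 0 0 0 0 0;75 0 -3 3 0 0 0;75 0 -3 3 0 0 0;75 0 -3 3 0 0 0;75 0 -3 3 0 0 0;75 0 0 0 0 0 0",
)

```text
time: 32.95
tool_pos: [0.6439, 0.1723, 0.2533]
ee_rot: [2.871, 1.565, -2.812]
wrist_force: [-0.8, -0.7, -2.0]
width: 0.0704
```

```bash
python3 look.py 26
```

```text
[0.64392841 0.17225816 0.25327143] [ 2.87080392  1.56541466 -2.8119396 ] [-0.81 -0.65 -2.05] 0.07042788285439733 [ 0.18  0.36  0.99 -0.    1.8  -0.42]
tilt -0.0017421405470926267 yaw -0.9703508043834619
```

View pics/s26c.png

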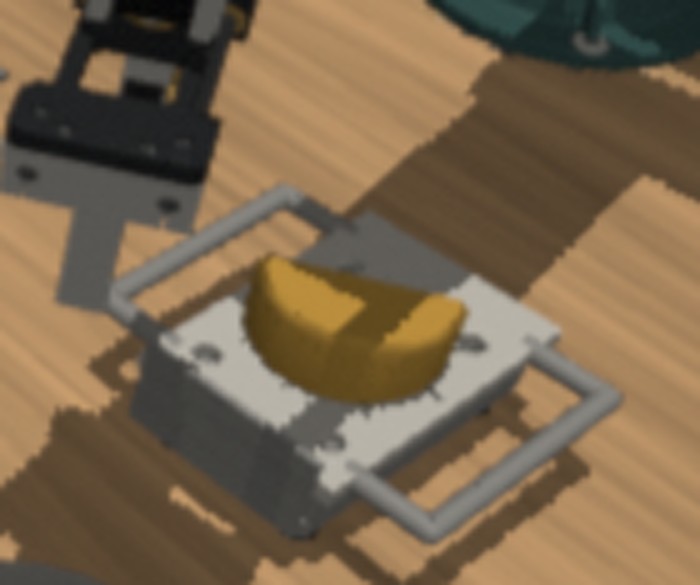

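View pics/t26c.png

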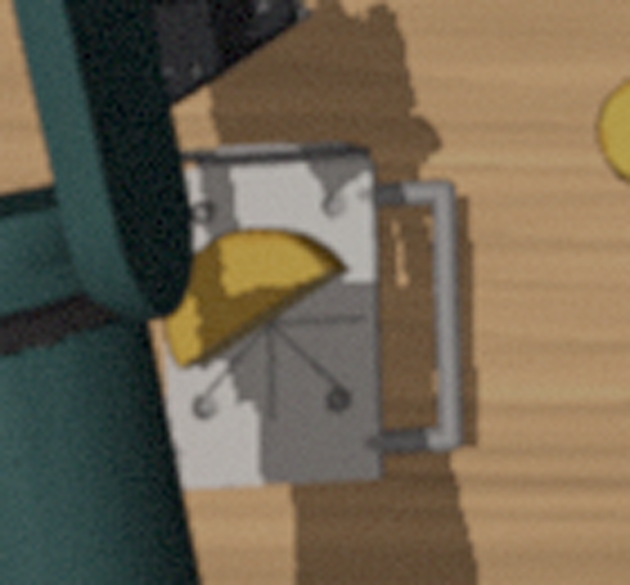

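View pics/w26.png

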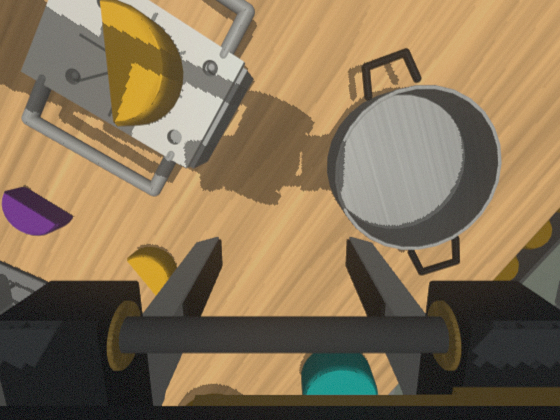

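```bash
python3 - <<'E'
from h import *
g=lambda x,y:[x/4.5+110-.4,y/4.5+200-.4]
S=ray("top",g(270,322),.067)[0];C=ray("top",[g(345,272),g(185,366)],.067);print("star",S,"cut mid",C.mean(0),np.linalg.norm(S-C.mean(0)),np.linalg.norm(C[0]-C[1]))
sat=lambda f:cv2.cvtColor(cv2.imread(f),cv2.COLOR_BGR2HSV)[...,1].astype(np.float32)
def pc(A,B,b):
    y0,y1,x0,x1=b;r=cv2.phaseCorrelate(A[y0:y1,x0:x1],B[y0:y1,x0:x1],cv2.createHanningWindow((x1-x0,y1-y0),cv2.CV_32F));return np.round(r[0],2)
A,B,T,U=sat("pics/scene0.png"),sat("pics/s26.png"),sat("pics/top0.png"),sat("pics/t20.png")
print("right bar",pc(A,B,(262,296,425,464)));
print("pan",pc(A,B,(300,395,280,410)),"knife",pc(T,sat("pics/t26.png"),(170,310,405,450)),"whole",pc(T,sat("pics/t26.png"),(130,182,288,340)))
E
python3 - <<'E'
from bench import robot
robot.close_job()
E
```

```text
star [0.45426083 0.19180082 0.067     ] cut mid [0.4560218 0.1946213 0.067    ] 0.003325079650763955 0.10451434881996399
right bar [-0.35 -0.48]
pan [ 0.54 -0.06] knife [0.5  0.35] whole [ 0.19 -0.11]
the job is handed in; nothing more can be done
```

I turned the plate over and set it back on the stand's pins, placed the half cheese on it, and handed the job in at about 33 s of the 69 s allowed. The interface gives no verdict, so the results below are my own camera measurements.

**What I did:**
- I lifted the plate by one handle, parked it upright in the rack's centre slot and took the same handle from the other side. I then rotated the plate down about its far edge onto the pins, star side up.
- I set the larger yellow half cheese on the plate until it touched, opened the gripper and moved it clear.

**Last checks:**
- **Plate:** seated with the star up. Measured from its holes just before release, it was about 0.3 mm off centre, 0.002 rad off in yaw and under 0.01 rad in tilt. Afterwards its handles were within about half a pixel (1–2 mm) of where they were at the start. I could not measure its height directly; that half pixel could hide about 1 mm, inside the 2.5 mm limit.
- **Cheese:** flat, with the middle of its cut edge about 3 mm from the star centre.
- **Bystanders:** the pan, knife and whole cheese show image shifts of about 0.6 pixel or less, roughly 1–2 mm, which is no real movement.

**Disagreements on the way:**
- The plate slipped about 5° in the grip while it was being carried.
- The top and wrist cameras disagreed by 1–2 mm on where the plate sat in the grip. I corrected this from the top view before lowering it.
- A sideways force of 3–6 N built up as the plate went onto the pins.

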